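# Complete the town model and close its glass showcase

## Task

Set the tall flat-roofed tower block upright in the empty plot of the town model, pressed right down into its recess. Then bring the showcase's heavy glass lid down under control, never letting it fall or slam, and press its front edge gently until the spring catch takes and the lid lies fully shut. Leave everything else on the table where it is.

Things in the scene. Friction and masses are not known exactly. Their poses are not given: they have to be found in the camera images.
- lid (a joint): angle (rad) of the lid: 0 shut and held by the catch (its plane then still 0.0215 above level), 1.55 about upright, growing as it opens. Friction hinges hold it above about 1.2; below that it falls unless held, nothing damps it. At 0.03 to 0.05 it comes to rest ajar on the sprung seal and the catch; from there push the handle bar down till the catch takes, below 0; let go, it springs back to 0
- cover: glass lid in an aluminium frame, 198 deep, 320 wide, 12 thick, 1.2 to 1.8 kg; origin on the hinge line along its far edge, x and y as the case's when shut. Bringing it shut from ajar takes 12 to 20 N down at the handle bar, rising as the seal is squeezed; then rubber buffers stop it hard. Push no more than about 25 N: the lid must not be forced on its buffers. If it stands ajar again, push a little harder
- handle (a point): middle of the lid's handle: a straight steel bar 12 in diameter, 120 long along y between two standoff rods 10 thick, 40 mm in front of the lid's front edge, in the lid's plane, 238 mm from the hinge line. The bar can be pinched across or pushed
- hinge (a point): middle of the lid's hinge line, on the far top edge of the case, 101 mm above the table; y along the hinge, x from the front of the case to the hinge. At lid value q the bar's middle is 238*cos(q+0.0215) mm towards the front of this point and 238*sin(q+0.0215) mm above it
- case: table-top showcase, fixed: timber base, glass sides, aluminium rim, 200 deep (x) by 320 wide (y), rim 93 mm high, holding a white town model whose board lies 32 mm above the table; houses up to 40 mm above the board. A black rubber seal and a spring catch (middle) on the front rim. Origin: centre of the underside; x from the front to the hinge side
- tower: tall flat-roofed block, loose, chalk-white, 36 (x) by 56 (y) by 66 tall (z), plain box, 60 to 130 g; origin at the centre of its underside. It may stand in any of three places beside the case among the other two loose buildings. Either way round fits the plot
- plot (a point): the empty plot: a rectangular recess with a grey floor, left of the middle of the town model, 39 (x) by 59 (y) mm, 10 mm deep; this point is the middle of its mouth, level with the model board; axes as the case's. The tower stands 56 mm above the board when home; nearest glass side 60 mm off, rim 61 mm above this point
- gabled: loose house model with a pitched roof, 50 by 62, eaves 34, ridge 59 mm high; origin under its centre. Not wanted; leave it
- low_block: loose low square block 58 by 58 by 28 mm with a 30 mm square upper storey, 42 mm high in all; origin under its centre. Not wanted; leave it
- rule: steel rule 200 by 30 by 3 mm lying flat right of the case; origin under its centre. Leave it
- glue: glue bottle 48 mm in diameter, 130 mm tall; origin under its centre. Leave it
- tape: roll of clear tape lying flat, 90 mm across, 22 mm high; origin under its centre. Leave it
- mug: white mug 80 mm across, 95 mm tall; origin under its centre. Leave it
- sanding: cork sanding block 90 by 45 by 24 mm; origin under its centre. Leave it
Mind the look-alikes: they are no part of the job. Leave any green or purple look-alike of the tower alone.

How it is judged:
On the way, in this order (a step that is already met when the one before it is completed fails the run):
1. the tower block stands upright and let go at the bottom of its plot (within 2.5 mm of its depth, 4 mm of its middle) while the lid is still up (horizontal distance between tower and plot below 0.004 m and z of tower in the frame of plot below -0.0075 m and angle between tower's own z axis and vertical below 0.04 rad and contact force between the fingers and tower below 0.2 N and value of joint lid above 1 rad), for 0.2 s.
2. the lid is brought down shut (value of joint lid below 0.01 rad), for 0.3 s.
At the end, for the whole second after the job is handed in: The tower block stands upright (within 0.04 rad) in its plot, its underside within 4 mm of the plot's middle and at least 7.5 mm below its mouth; the lid is shut and held by its catch by itself (lid below 0.010 rad) (horizontal distance between tower and plot below 0.004 m and z of tower in the frame of plot below -0.0075 m and angle between tower's own z axis and vertical below 0.04 rad and value of joint lid below 0.01 rad); the robot touches nothing.
It fails at once if the lid falls or slams: it closes faster than 1.2 rad/s while above 0.035 (velocity of joint lid below -1.2 rad/s and value of joint lid above 0.035 rad).
It fails at once if the lid is forced down on its buffers: more than 55 N between lid and case (some 30 N at the handle bar) while below -0.012 (contact force between cover and case above 55 N and value of joint lid below -0.012 rad).
It fails at once if another loose building, the rule, glue, tape, mug or sanding block is moved more than 30 mm (distance of any of gabled, low_block, rule, glue, tape, mug, sanding from where it was at the start of the episode above 0.03 m).
It also fails if it takes over 64 s, if anything falls off the work surface, if the arm or the gripper's body presses on something with over 40 N, if the wrist force passes 120 N, or if a joint passes its speed limit or range.

## Robot

A 7-joint arm with a two-finger parallel gripper is mounted at the origin on the work surface. World frame = base frame: x ahead of the robot, y to its left, z up, the work surface at z = 0. Lengths are in m, angles in rad, forces in N, time in s.
With the tool pointing down it reaches from about 0.425 to 0.875 m from the base axis. Payload 4.7 kg.
Tool frame: the origin (TCP) lies on the centre line of the jaws, within the pads' length; the fingertips stand ahead of it and the grasp point (between the pads) lies 8 mm behind it (ctrl.finger_overhang is the x of the fingertips in the tool frame, in m); x points along the fingers, z is the direction in which the jaws open and shut, and the axes are right-handed (so a half turn about x gives the same grasp; the last joint's range is limited). The gripper opens to 87 mm and grips with 3 to 60 N. Pads are 19 mm wide; open, the fingers measure 117 mm over their backs; the gripper's body (75 mm by 190 mm) begins 51 mm behind the grasp point.
Start: joints at [-1.119, 0.321, -0.07, 1.45, 0.023, 1.371, -0.057], TCP at [0.276, 0.589, 0.212] pointing down, gripper open.
Joint ranges: [-2.86, 2.86], [-0.3, 2.09], [-1.38, 1.24], [0.06, 2.45], [-1.56, 4.7], [0.09, 2.05], [-2.69, 2.69]. Speed limits (rad/s): [2.57, 2.57, 3.14, 3.14, 3.14, 3.14, 3.14].

## Interface

Orientations are given as a rotation vector (axis times angle).
In Python, from bench import readout, viewer, job, nets, ctrl gives the robot as it stands.
- The arm moves only by the shell command python3 -m creep 'ROWS' [FORCE]. ROWS is JSON, a list of rows, each an object with "linear": the shift along the tool's x, y, z in m, a list of three; "twist": the turn, a rotation vector about the tool's x, y, z in degrees, a list of three; "fingers": the gripper's target within -1 to 1 (shut at 1, half-way at 0, fully open at -1). A call has 1 to 8 rows; each row is the pose to reach, as a shift and turn from the pose commanded when the call began, along the tool's axes at that moment; what a row does not reach only later rows make up. A row lasts 1/12 s, in which the tool goes at most 41.7 mm and 7.16 degrees, less where a joint would pass 70% of its speed; a pose out of reach is approached as far as the arm can. A call with a gripper value outside its range is refused whole. The fingers move at their own pace and stop on an object; FORCE is the grip in N (left out, the last holds). Time passes only in rows, so rows that repeat a pose let the fingers close. It gives the time, the measured TCP pose, the force and the opening at its end, in the units of the state.
- readout.get_state(): the state, without advancing time (a new reading comes with each control period).
- viewer.get_image(name): name is "scene" or "top" or "wrist"; returns (picture, depth): 420x560x3 uint8, red, green, blue; 420x560 float32, m along the optical axis (not along the pixel's ray), 0 where there is no reading.
- viewer.camera_params(name): a dict with "K" (3x3 intrinsics, pixels), "k1" (the pictures are not rectified: a ray, as slopes to the right and down, at radius r is drawn at 1 + k1 r^2 times it, then the intrinsics apply), "cam_to_world" (4x4, takes a point from camera to world coordinates). Camera axes: x right, y down, z forward; pixel columns grow to the right and rows downward; lengths in m; the calibration is good to about 2 mm. A picture is of the moment at which its call begins: read the wrist's pose just before it. camera_params takes no time and is no camera call; for the wrist camera it gives the pose at the moment of the call.
- job.close_job(): hands the job in, once; it reports no verdict.
Trained networks look in the newest picture that a camera, given by its name, has taken for a name from the list of things; names that differ only in an ending like _2 or _b are one class to them, and where a whole thing is asked for, a point or a joint stands for the part that bears it (a point fixed in the world has none). Each returns a list of dicts, best first, with "conf" (0 to 1); they miss things now and then, are a little off and sometimes report something else, mostly with a low value. They report only what shows in the picture. A call takes as long as a camera call. They do not tell look-alikes from the thing itself.
- nets.boxes_of(camera, label): "centre" ([x, y, z] in m, in world coordinates, good to about 4 mm: the middle of the surface that is visible of it).
- nets.place_of(camera, label): "centre" ([x, y, z] in m, in world coordinates, good to about 4 mm: a listed point, or the origin of a listed thing).
The state is a dict: "time": time; "joint_positions": joint angles; "qd": joint speeds; "joint_torque": joint torques, N m; "position": TCP position; "tool_rot": TCP orientation; "ft_force": force on the tool from outside, world axes, zero at the start; "torque": the same for the moment, N m; "grip_width": opening from 0.0 (shut) to 1.0 (fully open).
Only numpy, scipy, OpenCV 4.12 (cv2) and the standard library are available. Lean on these libraries where they do the work, as an engineer would, in place of code of your own. Each camera call takes 0.05 s, during which the arm holds its last target.

## Working session

There is one attempt and no reset: what is moved stays moved. The work goes in short steps, Python scripts to look and compute and a shell command to move; the robot and the scene stay as the last step left them, time stands still between calls to the robot, and variables do not carry over. Pictures are saved under pics/ and viewed, and the job is handed in when it is done.

```bash
ls -la; mkdir -p pics
python3 - <<'E'
from bench import readout, viewer, job, nets, ctrl
import cv2, numpy as np
np.set_printoptions(precision=4,suppress=True)
s=readout.get_state(); print(s); print(ctrl.finger_overhang)
for c in ["scene","top"]:
    im,d=viewer.get_image(c); cv2.imwrite(f"pics/{c}0.png",im[:,:,::-1]); print(viewer.camera_params(c))
    for n in ["tower","plot","hinge","handle","case","gabled","low_block","glue","mug","rule","tape","sanding"]:
        print(c,n,[(round(r["conf"],2),np.round(r["centre"],3)) for r in nets.place_of(c,n)][:4])
print(readout.get_state()["time"])
E
```

```text
total 12
drwxr-xr-x  3 agent agent 4096 Dec  6 22:08 .
drwxr-xr-x 23 root  root  4096 Dec  6 22:08 ..
drwxr-xr-x  2 agent agent 4096 Dec  6 22:08 pics
{'time': 0.0, 'joint_positions': array([-1.1189,  0.3218, -0.0701,  1.4517,  0.0226,  1.3708, -0.0569]), 'qd': array([ 0.0003,  0.0009,  0.001 , -0.0012,  0.0001, -0.0012, -0.0001]), 'joint_torque': array([ -0.    , -49.1283,  -0.4039, -31.2531,  -0.064 ,   0.0435,
         0.0002]), 'position': array([0.2754, 0.5881, 0.2114]), 'tool_rot': array([-0.8821,  1.3867,  0.8802]), 'ft_force': array([-0.7742, -0.0753, -0.0681]), 'torque': array([-0.0122,  0.0252, -0.0006]), 'grip_width': 1.003504121882672}
0.011
{'K': array([[525.6196,   0.    , 269.6055],
       [  0.    , 525.6196, 221.288 ],
       [  0.    ,   0.    ,   1.    ]]), 'k1': -0.05846882349923843, 'cam_to_world': array([[-0.7858,  0.5332, -0.3133,  1.0516],
       [ 0.6184,  0.675 , -0.4024,  0.6146],
       [-0.0031, -0.51  , -0.8602,  1.5098],
       [ 0.    ,  0.    ,  0.    ,  1.    ]])}
scene tower [(0.91, array([0.589, 0.389, 0.   ])), (0.9, array([0.594, 0.182, 0.002])),
[... 1381 characters left out ...]
546, 0.013, 0.029]))]
top hinge [(0.84, array([ 0.679, -0.069,  0.101]))]
top handle [(0.88, array([ 0.672, -0.071,  0.336]))]
top case [(0.96, array([ 0.574, -0.056, -0.001]))]
top gabled [(0.72, array([0.497, 0.407, 0.001]))]
top low_block [(0.82, array([0.444, 0.265, 0.001])), (0.23, array([ 0.45 , -0.471,  0.002]))]
top glue [(0.83, array([ 0.582, -0.486, -0.001])), (0.3, array([ 0.668, -0.068,  0.107]))]
top mug [(0.67, array([ 0.401, -0.559, -0.002]))]
top rule [(0.62, array([ 0.532, -0.386,  0.001])), (0.41, array([0.497, 0.409, 0.002])), (0.28, array([ 0.577, -0.056, -0.003]))]
top tape [(0.65, array([ 0.446, -0.471,  0.002]))]
top sanding [(0.8, array([ 0.696, -0.417,  0.002]))]
1.3
```

View pics/scene0.png

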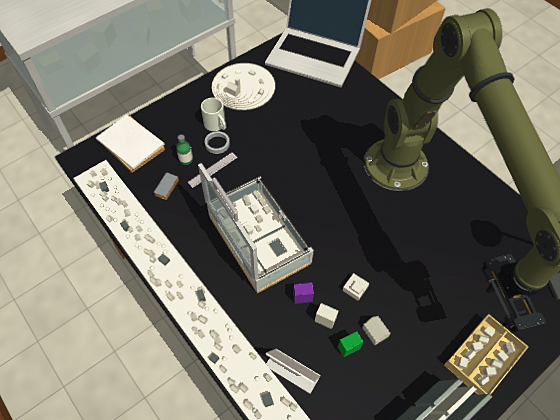

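View pics/top0.png

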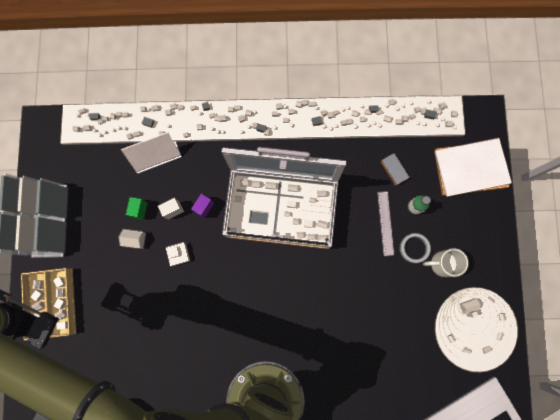

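The scene view shows the white tower candidate at about (326,315), and at (171,208) in the top view, between the purple and green look-alikes. The lid is upright and the plot is the grey rectangle at top (258,217). Next I measure yaws and positions from depth.

```bash
cat > h.py <<'E'
from bench import readout, viewer, job, nets, ctrl
import cv2, numpy as np
from scipy.spatial.transform import Rotation as R
np.set_printoptions(precision=4,suppress=True)
def cloud(d,p):
    h,w=d.shape; K=p["K"]; v,u=np.mgrid[:h,:w].astype(np.float32)
    pts=np.stack([u.ravel(),v.ravel()],1)[:,None]
    n=cv2.undistortPoints(pts.astype(np.float64),K,np.array([p["k1"],0,0,0,0.])).reshape(h,w,2)
    c=np.concatenate([n*d[...,None],d[...,None]],2)
    T=p["cam_to_world"]; P=c@T[:3,:3].T+T[:3,3]; P[d<=0]=np.nan; return P
def proj(X,p):
    T=np.linalg.inv(p["cam_to_world"]); c=np.asarray(X)@T[:3,:3].T+T[:3,3]
    q,_=cv2.projectPoints(c.reshape(-1,1,3),np.zeros(3),np.zeros(3),p["K"],np.array([p["k1"],0,0,0,0.])); return q.reshape(-1,2)
def snap(cam,name=None):
    p=viewer.camera_params(cam); im,d=viewer.get_image(cam)
    if name: cv2.imwrite(f"pics/{name}.png",im[:,:,::-1])
    np.savez(f"last_{cam}.npz",im=im,d=d,K=p["K"],k1=p["k1"],T=p["cam_to_world"])
    return im,d,p,cloud(d,p)
E
python3 - <<'E'
from h import *
for cam in ["top","scene"]:
    im,d,p,P=snap(cam)
    for nm,c,zr in [("tower",(0.582,0.282),(.056,.076)),("gab",(.496,.405),(.03,.065)),("purple",(.592,.184),(.05,.08))]:
        m=(np.hypot(P[...,0]-c[0],P[...,1]-c[1])<0.055)&(P[...,2]>zr[0])&(P[...,2]<zr[1])
        q=P[m]; 
        if len(q)<5: print(cam,nm,len(q)); continue
        r=cv2.minAreaRect((q[:,:2]*1000).astype(np.float32)); print(cam,nm,len(q),r,q[:,2].max(),np.median(q[:,2]),im[m].mean(0))
    # rim of case
    m=(abs(P[...,0]-.575)<.14)&(abs(P[...,1]+.056)<.2)&(P[...,2]>.084)&(P[...,2]<.097)
    q=P[m]; r=cv2.minAreaRect((q[:,:2]*1000).astype(np.float32)); print(cam,"rim",len(q),r)
    m=(abs(P[...,0]-.68)<.08)&(abs(P[...,1]+.07)<.075)&(P[...,2]>.325)&(P[...,2]<.36)
    q=P[m]; print(cam,"bar",len(q),q.mean(0),np.polyfit(q[:,1],q[:,0],1),q.min(0),q.max(0))
    m=(P[...,2]>.025)&(P[...,2]<.04)&(abs(P[...,0]-.575)<.09)&(abs(P[...,1]+.056)<.15)
    v=cv2.resize(im,None,fx=1,fy=1)
    cx=proj([[0.57,-0.05,0.05]],p)[0].astype(int); cr=im[max(cx[1]-90,0):cx[1]+90,cx[0]-100:cx[0]+100]
    cv2.imwrite(f"pics/{cam}_case.png",cv2.resize(cr,None,fx=3.2,fy=3.2,interpolation=cv2.INTER_CUBIC)[:,:,::-1])
E
```

```text
top tower 234 ((581.87353515625, 282.4481506347656), (37.615745544433594, 56.45494079589844), 24.26630973815918) 0.07483011926136096 0.06494032542040029 [230.5983 220.9145 210.7265]
top gab 339 ((490.6707458496094, 404.1003112792969), (63.265045166015625, 50.35582733154297), 83.22040557861328) 0.06307671402679893 0.04462827459038299 [190.3392 176.0147 163.0531]
top purple 233 ((588.041259765625, 183.83326721191406), (37.5577392578125, 56.38240051269531), 57.284847259521484) 0.07516689435712065 0.06522678596784637 [134.6395  61.3562 162.4464]
top rim 764 ((568.1805419921875, -57.26263427734375), (321.0281066894531, 195.5283203125), 82.47159576416016)
top bar 257 [ 0.6671 -0.0711  0.3422] [0.1303 0.6764] [ 0.6554 -0.1342  0.3272] [ 0.6814 -0.0056  0.3507]
scene tower 241 ((585.2769775390625, 283.637939453125), (39.514739990234375, 56.30868911743164), 27.125991821289062) 0.07463057693271424 0.06586288597478718 [225.0456 220.3527 198.8382]
scene gab 366 ((492.4623107910156, 404.7839660644531), (63.623207092285156, 53.19295120239258), 82.09906005859375) 0.06425657226726789 0.04595731556833038 [193.6393 187.571  165.9781]
scene purple 255 ((591.7423706054688, 185.665283203125), (40.2703857421875, 56.729976654052734), 52.22933578491211) 0.07479533989014775 0.06540767192207242 [125.1725  54.3451 155.1098]
scene rim 543 ((575.2230834960938, -58.18426513671875), (324.8599853515625, 205.98268127441406), 82.66716766357422)
scene bar 202 [ 0.673  -0.0644  0.3432] [0.127  0.6811] [ 0.6576 -0.1347  0.3257] [ 0.6846 -0.0037  0.3516]
```

View pics/top_case.png

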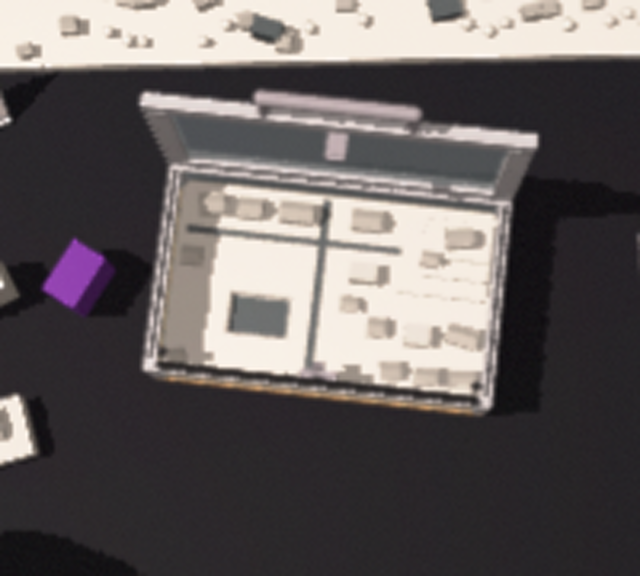

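View pics/scene_case.png

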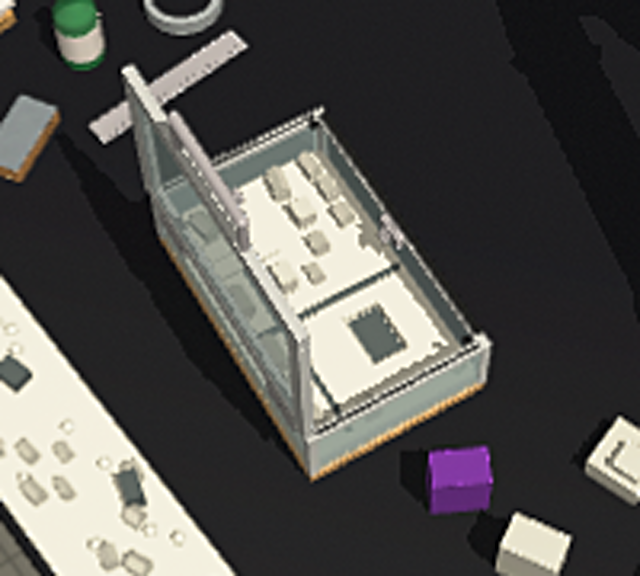

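```bash
cat >> h.py <<'E'
def pose():
    s=readout.get_state(); return s["position"],R.from_rotvec(s["tool_rot"]),s
def yawR(jawyaw_deg):
    # tool x down, tool z along (cos,sin)
    a=np.radians(jawyaw_deg); z=np.array([np.cos(a),np.sin(a),0]); x=np.array([0,0,-1.]); y=np.cross(z,x)
    return R.from_matrix(np.stack([x,y,z],1))
def plan(pt,jawyaw,steps=None):
    p,Rt,s=pose(); best=None
    for k in (0,180):
        T=yawR(jawyaw+k); rv=(Rt.inv()*T).as_rotvec(degrees=True)
        if best is None or np.linalg.norm(rv)<np.linalg.norm(best[1]): best=(k,rv)
    lin=Rt.inv().apply(np.asarray(pt)-p)
    print("linear mm",np.round(lin*1000,1),"twist",np.round(best[1],2),"n lin",np.linalg.norm(lin)/.0417,"n rot",np.linalg.norm(best[1])/7.16, "joints",s["joint_positions"],"t",s["time"])
    return lin,best
def axes():
    p,Rt,s=pose(); M=Rt.as_matrix(); print("TCP",p,"x",M[:,0],"y",M[:,1],"z",M[:,2],"F",s["ft_force"],"w",s["grip_width"],"t",s["time"])
E
python3 - <<'E'
from h import *
axes()
for cam in ("top","scene"):
    z=np.load(f"last_{cam}.npz"); p=dict(K=z["K"],k1=float(z["k1"]),cam_to_world=z["T"]); P=cloud(z["d"],p); im=z["im"].astype(int)
    # grey plot floor: dark pixels near
    m=(np.hypot(P[...,0]-.55,P[...,1]-.011)<.05)&(P[...,2]<.045)&(im.sum(2)<420)&(P[...,2]>.01)
    n,l,st,ce=cv2.connectedComponentsWithStats(m.astype(np.uint8)); k=1+np.argmax(st[1:,4]); q=P[l==k]
    print(cam,st[k],q.mean(0),np.median(q[:,2]),cv2.minAreaRect((q[:,:2]*1000).astype(np.float32)))
# tower on grasp: 0.583,0.283 yaw 25.5
plan((.583,.283,.12),25.5); plan((.583,.283,.12),115.5)
E
```

```text
TCP [0.2756 0.5887 0.2125] x [ 0.0001  0.0001 -1.    ] y [-0.9057  0.4239 -0.    ] z [0.4239 0.9057 0.0001] F [-0.0915 -0.3949 -0.1676] w 0.9977607065433056 t 1.4
top [249 211  19  13 193] [0.5503 0.0134 0.022 ] 0.022389116637899775 ((550.0238037109375, 13.203689575195312), (55.072593688964844, 34.44700622558594), 81.60896301269531)
scene [269 238  18  19 178] [0.5495 0.0101 0.0232] 0.023279785646036166 ((549.885009765625, 9.725728988647461), (58.87883377075195, 36.814598083496094), 83.1908950805664)
linear mm [  92.5 -408.1 -146.6] twist [39.42  0.01 -0.  ] n lin 10.631807138967371 n rot 5.505692737056761 joints [-1.1189  0.321  -0.0702  1.4505  0.0226  1.3708 -0.0569] t 1.4
linear mm [  92.5 -408.1 -146.6] twist [-50.58   0.01   0.  ] n lin 10.631807138967371 n rot 7.064139793476435 joints [-1.1189  0.321  -0.0702  1.4505  0.0226  1.3708 -0.0569] t 1.4
```

```bash
python3 -m creep '[{"linear":[0.006,-0.038,-0.014],"twist":[4,0,0],"fingers":-1},{"linear":[0.012,-0.075,-0.027],"twist":[8,0,0],"fingers":-1},{"linear":[0.018,-0.112,-0.041],"twist":[12,0,0],"fingers":-1},{"linear":[0.025,-0.15,-0.054],"twist":[16,0,0],"fingers":-1},{"linear":[0.031,-0.188,-0.068],"twist":[20,0,0],"fingers":-1},{"linear":[0.037,-0.225,-0.081],"twist":[24,0,0],"fingers":-1},{"linear":[0.043,-0.262,-0.095],"twist":[28,0,0],"fingers":-1},{"linear":[0.05,-0.3,-0.108],"twist":[32,0,0],"fingers":-1}]'
python3 - <<'E'
from h import *
axes(); plan((.583,.283,.15),25.5)
E
```

```text
time: 2.07
position: [0.5026, 0.3624, 0.1627]
tool_rot: [-0.447, 1.523, 0.448]
ft_force: [0.2, 0.2, -0.5]
grip_width: 0.999
TCP [0.5026 0.3624 0.1627] x [ 0.0006  0.0008 -1.    ] y [-0.5408  0.8412  0.0003] z [0.8412 0.5408 0.001 ] F [ 0.2101  0.1926 -0.5213] w 0.9985833463043982 t 2.0667
linear mm [  12.7 -110.2   24.7] twist [ 7.23  0.05 -0.02] n lin 2.7259818123357618 n rot 1.0105016547717924 joints [-0.8023  0.2818  0.1628  1.6054 -0.0477  1.2572 -0.0598] t 2.0667
```

```bash
python3 -m creep '[{"linear":[0.004,-0.037,0.008],"twist":[3,0,0],"fingers":-1},{"linear":[0.008,-0.074,0.017],"twist":[5,0,0],"fingers":-1},{"linear":[0.013,-0.110,0.025],"twist":[7.2,0,0],"fingers":-1},{"linear":[0.013,-0.110,0.025],"twist":[7.2,0,0],"fingers":-1},{"linear":[0.013,-0.110,0.025],"twist":[7.2,0,0],"fingers":-1}]'
python3 - <<'E'
from h import *
axes()
im,d,p,P=snap("wrist","w1"); print(p["cam_to_world"][:3])
for zr in [(.06,.072)]:
    m=(np.hypot(P[...,0]-.583,P[...,1]-.283)<0.055)&(P[...,2]>zr[0])&(P[...,2]<zr[1]); q=P[m]
    print(len(q), cv2.minAreaRect((q[:,:2]*1000).astype(np.float32)) if len(q)>5 else 0, np.median(q[:,2]))
print(nets.place_of("wrist","tower"))
snap("scene","s1")
E
```

```text
time: 2.48
position: [0.5841, 0.2814, 0.149]
tool_rot: [-0.349, 1.543, 0.346]
ft_force: [-0.2, 1.0, -0.3]
grip_width: 1.0
TCP [0.5841 0.2814 0.149 ] x [ 0.0001 -0.0017 -1.    ] y [-0.4286  0.9035 -0.0015] z [ 0.9035  0.4286 -0.0007] F [-0.1611  1.0285 -0.2755] w 0.9995065598483913 t 2.4833
[[ 0.9035  0.4092  0.1271  0.5497]
 [ 0.4285 -0.8621 -0.2704  0.3558]
 [-0.0011  0.2988 -0.9543  0.3197]]
3533 ((585.8429565429688, 282.1375427246094), (36.05269241333008, 56.27409362792969), 25.750043869018555) 0.06477150540815807
[{'centre': [0.5872, 0.388, -0.0013], 'conf': 0.88}, {'centre': [0.5879, 0.2825, 0.0021], 'conf': 0.83}]
```

View pics/w1.png

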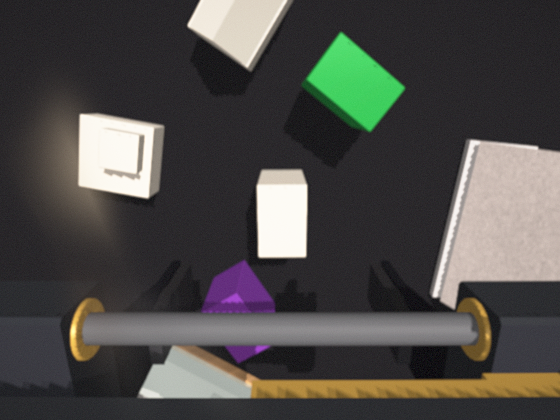

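View pics/s1.png

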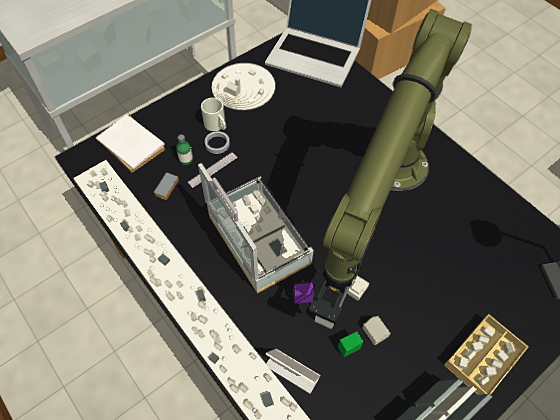

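The wrist view shows the white tower top at (282,215), aligned with the jaws between purple (240,305) and green (355,80). I go down to it next.

```bash
python3 -m creep '[{"linear":[0.035,0,0.001],"twist":[0,0,0],"fingers":-1},{"linear":[0.07,0,0.001],"twist":[0,0,0],"fingers":-1},{"linear":[0.095,0,0.001],"twist":[0,0,0],"fingers":-1},{"linear":[0.105,0,0.001],"twist":[0,0,0],"fingers":-1},{"linear":[0.105,0,0.001],"twist":[0,0,0],"fingers":0},{"linear":[0.105,0,0.001],"twist":[0,0,0],"fingers":0.6},{"linear":[0.105,0,0.001],"twist":[0,0,0],"fingers":1},{"linear":[0.105,0,0.001],"twist":[0,0,0],"fingers":1}]' 25
python3 -m creep '[{"linear":[0,0,0],"twist":[0,0,0],"fingers":1},{"linear":[0,0,0],"twist":[0,0,0],"fingers":1},{"linear":[0,0,0],"twist":[0,0,0],"fingers":1}]'
python3 - <<'E'
from h import *
axes(); plan((.550,.0115,.19),-7.5)
E
```

```text
time: 3.3
position: [0.5847, 0.2865, 0.047]
tool_rot: [-0.351, 1.538, 0.353]
ft_force: [-0.5, 1.3, -0.3]
grip_width: 0.778
time: 3.55
position: [0.5836, 0.2856, 0.0453]
tool_rot: [-0.352, 1.541, 0.352]
ft_force: [0.4, 1.1, -0.1]
grip_width: 0.558
TCP [0.5836 0.2856 0.0453] x [ 0.0012  0.0007 -1.    ] y [-0.4339  0.901   0.0002] z [0.901  0.4339 0.0014] F [ 0.4161  1.1214 -0.0785] w 0.5581565881443894 t 3.55
linear mm [-144.9 -232.3 -149. ] twist [33.22  0.07 -0.03] n lin 7.476448154955393 n rot 4.6391295678447335 joints [-0.6694  0.446   0.2203  1.6422 -0.1082  1.064   0.0313] t 3.55
```

```bash
python3 -m creep '[{"linear":[0,0,0],"twist":[0,0,0],"fingers":1},{"linear":[0,0,0],"twist":[0,0,0],"fingers":1},{"linear":[0,0,0],"twist":[0,0,0],"fingers":1},{"linear":[0,0,0],"twist":[0,0,0],"fingers":1}]'
python3 - <<'E'
from h import *
axes(); plan((.550,.0115,.19),-7.5)
im,d,p,P=snap("wrist","w2")
E
```

```text
time: 3.88
position: [0.5833, 0.2854, 0.0446]
tool_rot: [-0.352, 1.542, 0.352]
ft_force: [0.6, -0.6, 1.9]
grip_width: 0.412
TCP [0.5833 0.2854 0.0446] x [ 0.0003  0.0001 -1.    ] y [-0.4339  0.901  -0.    ] z [0.901  0.4339 0.0003] F [ 0.6173 -0.6123  1.9344] w 0.41168942108319906 t 3.8833
linear mm [-145.4 -232.3 -148.8] twist [33.22  0.02 -0.  ] n lin 7.478609589364247 n rot 4.638973740626728 joints [-0.6694  0.4468  0.2203  1.6425 -0.1082  1.0639  0.0313] t 3.8833
```

View pics/w2.png

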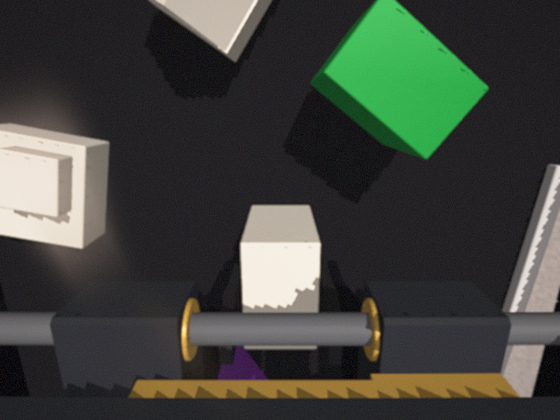

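Both pads hold the tower (opening 36 mm), and it shows between the jaws at (280,270). I lift it and carry it over.

```bash
python3 -m creep '[{"linear":[-0.03,0,0],"twist":[0,0,0],"fingers":1},{"linear":[-0.065,0,0],"twist":[0,0,0],"fingers":1},{"linear":[-0.1,0,0],"twist":[0,0,0],"fingers":1},{"linear":[-0.13,0,0],"twist":[0,0,0],"fingers":1},{"linear":[-0.14,-0.02,-0.013],"twist":[4,0,0],"fingers":1},{"linear":[-0.145,-0.05,-0.035],"twist":[9,0,0],"fingers":1},{"linear":[-0.145,-0.08,-0.055],"twist":[14,0,0],"fingers":1},{"linear":[-0.145,-0.11,-0.075],"twist":[19,0,0],"fingers":1}]'
python3 - <<'E'
from h import *
axes(); plan((.545,.0145,.19),-7.5)
E
```

```text
time: 4.6
position: [0.563, 0.1525, 0.1898]
tool_rot: [-0.089, 1.568, 0.09]
ft_force: [0.1, -0.5, -1.3]
grip_width: 0.412
TCP [0.563  0.1525 0.1898] x [ 0.0006  0.0002 -1.    ] y [-0.1137  0.9935  0.0001] z [0.9935 0.1137 0.0007] F [ 0.0749 -0.4815 -1.2771] w 0.41162862545484985 t 4.6
linear mm [  -0.3 -135.1  -33.6] twist [14.03  0.04 -0.01] n lin 3.3372778345033898 n rot 1.9591853497099552 joints [-0.6064  0.1925  0.3383  1.6675 -0.0661  1.2922 -0.1417] t 4.6
```

```bash
python3 -m creep '[{"linear":[0,-0.035,-0.008],"twist":[4,0,0],"fingers":1},{"linear":[0,-0.07,-0.017],"twist":[8,0,0],"fingers":1},{"linear":[0,-0.105,-0.026],"twist":[12,0,0],"fingers":1},{"linear":[0,-0.135,-0.034],"twist":[14,0,0],"fingers":1},{"linear":[0,-0.135,-0.034],"twist":[14,0,0],"fingers":1},{"linear":[0,-0.135,-0.034],"twist":[14,0,0],"fingers":1}]'
python3 - <<'E'
from h import *
axes()
im,d,p,P=snap("wrist","w3")
print(nets.place_of("wrist","plot"),nets.place_of("wrist","tower"))
for c in("top","scene"): snap(c,c+"3")
E
```

```text
time: 5.1
position: [0.545, 0.0131, 0.1895]
tool_rot: [0.104, 1.568, -0.103]
ft_force: [0.1, 0.2, -0.5]
grip_width: 0.411
TCP [0.545  0.0131 0.1895] x [ 0.      0.0002 -1.    ] y [0.1315 0.9913 0.0002] z [ 0.9913 -0.1315  0.    ] F [ 0.1277  0.1558 -0.5412] w 0.41121366158637235 t 5.1
[{'centre': [0.5548, 0.0117, 0.0325], 'conf': 0.66}] [{'centre': [0.5459, 0.0078, 0.144], 'conf': 0.67}, {'centre': [0.5556, 0.0102, 0.032], 'conf': 0.32}]
```

View pics/w3.png

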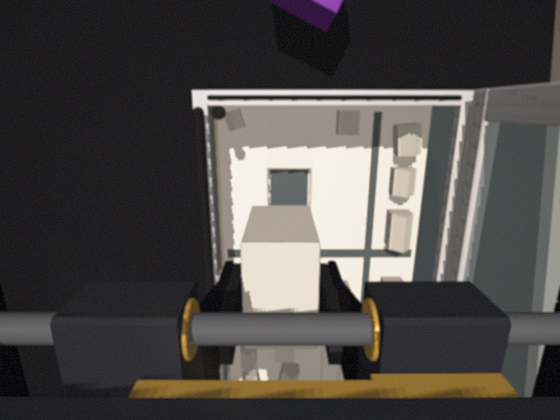

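View pics/scene3.png

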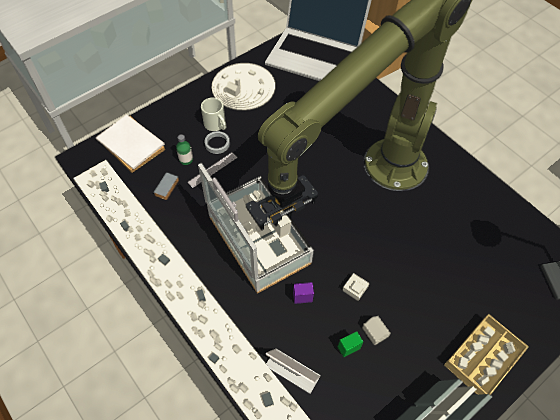

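Run:
```python
from h import *
z=np.load("last_wrist.npz"); p=dict(K=z["K"],k1=float(z["k1"]),cam_to_world=z["T"]); d=z["d"]; P=cloud(d,p); im=z["im"].astype(int)
cv2.imwrite("pics/w3z.png",cv2.resize(z["im"][80:300,180:400],None,fx=2.7,fy=2.7,interpolation=cv2.INTER_CUBIC)[:,:,::-1])
for r in (175,180,190,200):
    print(r,[(c,im[r,c].sum(),np.round(P[r,c]*1000,0).tolist()) for c in range(262,318,3)])
for c in (280,290,300):
    print(c,[(r,im[r,c].sum(),np.round(P[r,c]*1000,0).tolist()) for r in range(162,250,4)])
```

```text
175 [(262, np.int64(722), [532.0, 37.0, 30.0]), (265, np.int64(716), [535.0, 37.0, 30.0]), (268, np.int64(479), [538.0, 37.0, 29.0]), (271, np.int64(347), [540.0, 35.0, 22.0]), (274, np.int64(317), [543.0, 34.0, 21.0]), (277, np.int64(304), [546.0, 34.0, 22.0]), (280, np.int64(316), [548.0, 34.0, 20.0]), (283, np.int64(308), [551.0, 33.0, 20.0]), (286, np.int64(318), [554.0, 33.0, 21.0]), (289, np.int64(310), [557.0, 33.0, 22.0]), (292, np.int64(319), [560.0, 32.0, 22.0]), (295, np.int64(315), [562.0, 32.0, 23.0]), (298, np.int64(310), [565.0, 32.0, 22.0]), (301, np.int64(316), [568.0, 31.0, 22.0]), (304, np.int64(309), [571.0, 31.0, 21.0]), (307, np.int64(453), [574.0, 30.0, 21.0]), (310, np.int64(585), [576.0, 30.0, 24.0]), (313, np.int64(717), [578.0, 32.0, 31.0]), (316, np.int64(722), [581.0, 31.0, 32.0])]
180 [(262, np.int64(723), [532.0, 33.0, 31.0]), (265, np.int64(713), [534.0, 33.0, 33.0]), (268, np.int64(597), [537.0, 32.0, 29.0]), (271, np.int64(370), [539.0, 30.0, 21.0]), (274, np.int64(318), [542.0, 30.0, 21.0]), (277, np.int64(319), [545.0, 29.0, 20.0]), (280, np.int64(
[... 4358 characters left out ...]
]), (186, np.int64(313), [566.0, 21.0, 21.0]), (190, np.int64(310), [565.0, 17.0, 21.0]), (194, np.int64(312), [565.0, 13.0, 22.0]), (198, np.int64(312), [564.0, 9.0, 22.0]), (202, np.int64(293), [564.0, 6.0, 23.0]), (206, np.int64(471), [561.0, 35.0, 145.0]), (210, np.int64(495), [560.0, 36.0, 156.0]), (214, np.int64(489), [560.0, 35.0, 162.0]), (218, np.int64(491), [560.0, 36.0, 171.0]), (222, np.int64(490), [559.0, 36.0, 178.0]), (226, np.int64(494), [559.0, 36.0, 185.0]), (230, np.int64(483), [559.0, 36.0, 192.0]), (234, np.int64(482), [558.0, 36.0, 198.0]), (238, np.int64(492), [558.0, 36.0, 203.0]), (242, np.int64(581), [558.0, 36.0, 209.0]), (246, np.int64(674), [557.0, 34.0, 209.0])]
```

View pics/w3z.png

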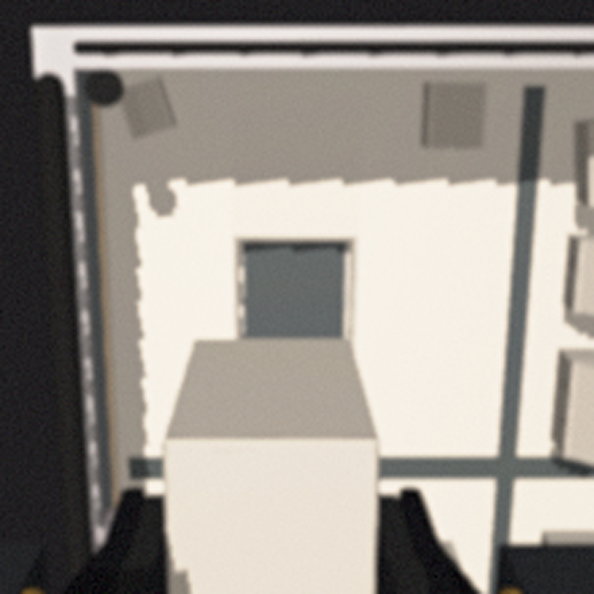

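The wrist view shows the plot at (289,188), with the tower in the jaws at (281,225) just short of it and the lid clear on the right. By this view the plot is about +7.5 mm in tool z and +2.7 mm in tool y from the tower. I'll go lower and measure again.

```bash
python3 -m creep '[{"linear":[0.02,0.002,0.005],"twist":[0,0,0],"fingers":1},{"linear":[0.04,0.0027,0.0075],"twist":[0,0,0],"fingers":1},{"linear":[0.06,0.0027,0.0075],"twist":[0,0,0],"fingers":1},{"linear":[0.08,0.0027,0.0075],"twist":[0,0,0],"fingers":1},{"linear":[0.095,0.0027,0.0075],"twist":[0,0,0],"fingers":1},{"linear":[0.1,0.0027,0.0075],"twist":[0,0,0],"fingers":1},{"linear":[0.1,0.0027,0.0075],"twist":[0,0,0],"fingers":1},{"linear":[0.1,0.0027,0.0075],"twist":[0,0,0],"fingers":1}]'
python3 - <<'E'
from h import *
axes()
im,d,p,P=snap("wrist","w4")
cv2.imwrite("pics/w4z.png",cv2.resize(im[100:320,180:400],None,fx=2.7,fy=2.7,interpolation=cv2.INTER_CUBIC)[:,:,::-1])
im,d,p,P=snap("scene"); c=im[150:300,180:340]; cv2.imwrite("pics/s4.png",cv2.resize(c,None,fx=4,fy=4,interpolation=cv2.INTER_CUBIC)[:,:,::-1])
E
```

```text
time: 6.02
position: [0.5536, 0.018, 0.0899]
tool_rot: [0.099, 1.568, -0.099]
ft_force: [-0.1, 0.0, -0.8]
grip_width: 0.412
TCP [0.5536 0.018  0.0899] x [ 0.0004 -0.0001 -1.    ] y [ 0.1257  0.9921 -0.    ] z [ 0.9921 -0.1257  0.0004] F [-0.1206  0.009  -0.7741] w 0.41241201180516124 t 6.0167
```

View pics/w4z.png

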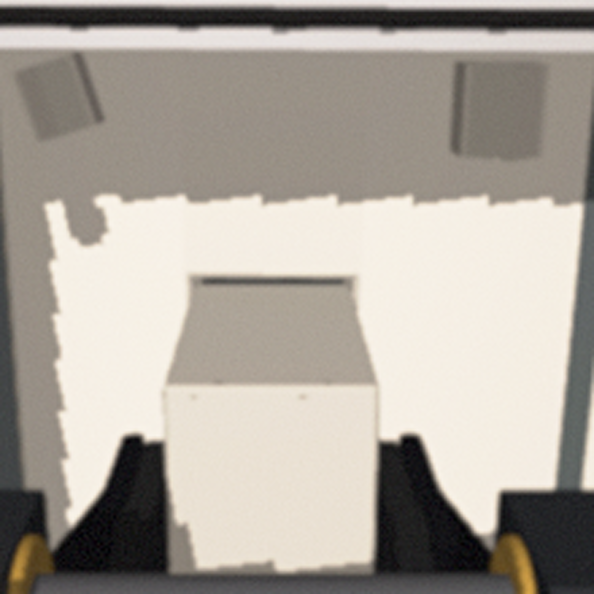

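View pics/s4.png

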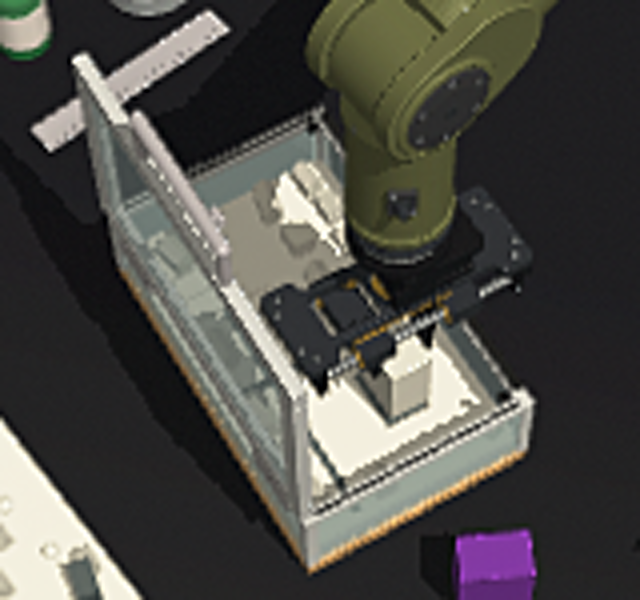

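Run:
```python
from h import *
z=np.load("last_wrist.npz"); p=dict(K=z["K"],k1=float(z["k1"]),cam_to_world=z["T"]); d=z["d"]; P=cloud(d,p); im=z["im"].astype(int)
for c in (270,281,292): print(c,[(r,int(im[r,c].sum()),np.round(P[r,c]*1000,1).tolist()) for r in range(196,224,2)])
def ray(c,r,zz):
    n=cv2.undistortPoints(np.array([[[c,r]]],float),p["K"],np.array([p["k1"],0,0,0,0.]))[0,0]
    T=p["cam_to_world"]; v=T[:3,:3]@np.array([n[0],n[1],1]); return T[:3,3]+v*(zz-T[2,3])/v[2]
v=np.array([.1285,.9917,0]);u=np.array([.9917,-.1285,0])
for nm,a,b,zz in (("mouth",(189,276),(357,276),.0315),("tower",(194,286.5),(353,286.5),.0453)):
    A,B=[ray(180+q[0]/2.7,100+q[1]/2.7,zz) for q in(a,b)]; M=(A+B)/2; print(nm,A,B,"len",np.linalg.norm(A-B),"u",M@u,"v",M@v, "yaw",np.degrees(np.arctan2(*(B-A)[[1,0]])))
```

```text
270 [(196, 708, [551.0, 45.1, 29.9]), (198, 708, [550.9, 44.0, 30.7]), (200, 693, [550.7, 42.5, 30.2]), (202, 468, [550.5, 41.3, 30.6]), (204, 257, [549.8, 37.8, 22.3]), (206, 466, [551.1, 42.7, 46.2]), (208, 482, [551.2, 42.6, 50.7]), (210, 480, [551.4, 42.9, 56.2]), (212, 487, [551.5, 42.9, 60.3]), (214, 491, [551.6, 42.7, 63.7]), (216, 487, [551.7, 42.6, 67.5]), (218, 499, [551.8, 42.5, 71.0]), (220, 490, [551.9, 42.7, 75.4]), (222, 486, [552.0, 42.8, 79.3])]
281 [(196, 707, [558.2, 44.3, 30.5]), (198, 712, [558.0, 43.0, 30.4]), (200, 704, [557.9, 42.1, 32.4]), (202, 502, [557.7, 40.2, 30.1]), (204, 261, [557.2, 36.7, 21.7]), (206, 462, [557.8, 42.0, 46.7]), (208, 492, [557.8, 41.6, 49.8]), (210, 483, [557.8, 41.8, 55.0]), (212, 482, [557.8, 42.2, 60.7]), (214, 493, [557.8, 41.8, 63.4]), (216, 483, [557.8, 42.0, 67.9]), (218, 491, [557.8, 42.1, 72.0]), (220, 488, [557.7, 42.0, 75.5]), (222, 486, [557.7, 41.8, 78.5])]
292 [(196, 705, [565.3, 43.6, 31.3]), (198, 707, [565.1, 42.2, 31.0]), (200, 701, [565.0, 40.7, 30.1]), (202, 504, [564.8, 39.4, 30.2]), (204, 252, [564.7, 35.7, 21.7]), (206, 462, [564.5, 41.3, 47.2]), (208, 494, [564.3, 40.9, 50.3]), (210, 491, [564.2, 41.2, 55.8]), (212, 491, [564.1, 40.9, 59.1]), (214, 487, [563.9, 41.2, 64.1]), (216, 492, [563.8, 41.1, 67.7]), (218, 486, [563.7, 41.1, 71.5]), (220, 483, [563.6, 41.5, 76.4]), (222, 493, [563.5, 41.3, 78.9])]
mouth [0.5376 0.043  0.0315] [0.5779 0.0379 0.0315] len 0.04057190008833651 u 0.5479233409856247 v 0.11176824546862127 yaw -7.2436495091394635
tower [0.54   0.0438 0.0453] [0.5759 0.0392 0.0453] len 0.03620547280033814 u 0.5479905277025993 v 0.11286904929623866 yaw -7.244072536812111
```

The tower and the mouth are centred in u. The tower's front face sits about 1.2 mm outside the mouth edge when it should be 1.5 mm inside, so I shift −2.7 mm in tool y and start down.

```bash
python3 -m creep '[{"linear":[0,-0.0027,0],"twist":[0,0,0],"fingers":1},{"linear":[0,-0.0027,0],"twist":[0,0,0],"fingers":1},{"linear":[0.004,-0.0027,0],"twist":[0,0,0],"fingers":1},{"linear":[0.009,-0.0027,0],"twist":[0,0,0],"fingers":1},{"linear":[0.009,-0.0027,0],"twist":[0,0,0],"fingers":1}]'
python3 - <<'E'
from h import *
axes()
im,d,p,P=snap("wrist","w5")
cv2.imwrite("pics/w5z.png",cv2.resize(im[140:290,210:350],None,fx=4,fy=4,interpolation=cv2.INTER_CUBIC)[:,:,::-1])
for c in (270,281,292): print(c,[(r,int(im[r,c].sum()),np.round(P[r,c]*1000,1).tolist()) for r in range(202,216,1)])
E
```

```text
time: 6.53
position: [0.552, 0.0147, 0.0794]
tool_rot: [0.1, 1.57, -0.1]
ft_force: [-0.1, -0.0, 0.7]
grip_width: 0.411
TCP [0.552  0.0147 0.0794] x [-0.0016 -0.0001 -1.    ] y [ 0.1268  0.9919 -0.0003] z [ 0.9919 -0.1268 -0.0016] F [-0.1486 -0.0447  0.6735] w 0.41141943404081316 t 6.5333
270 [(202, 290, [548.9, 38.3, 21.3]), (203, 176, [548.9, 37.7, 21.4]), (204, 242, [548.7, 36.7, 20.3]), (205, 373, [548.7, 36.5, 22.2]), (206, 468, [549.5, 39.5, 35.8]), (207, 490, [549.5, 39.3, 37.4]), (208, 488, [549.6, 39.2, 39.4]), (209, 481, [549.7, 39.6, 43.2]), (210, 475, [549.8, 39.5, 44.9]), (211, 483, [549.9, 39.6, 47.7]), (212, 479, [549.9, 39.5, 49.2]), (213, 484, [549.9, 39.1, 50.2]), (214, 484, [550.1, 39.8, 54.5]), (215, 484, [550.1, 39.6, 56.0])]
281 [(202, 325, [556.0, 37.3, 21.1]), (203, 204, [556.0, 36.8, 21.5]), (204, 269, [555.8, 35.8, 20.3]), (205, 392, [555.8, 35.4, 21.4]), (206, 465, [556.2, 38.6, 35.9]), (207, 482, [556.2, 38.8, 38.9]), (208, 491, [556.2, 38.9, 41.6]), (209, 482, [556.2, 38.5, 42.4]), (210, 484, [556.2, 38.6, 44.8]), (211, 483, [556.2, 38.9, 47.9]), (212, 486, [556.2, 38.5, 48.7]), (213, 487, [556.2, 38.5, 50.7]), (214, 492, [556.2, 38.6, 53.2]), (215, 483, [556.2, 39.1, 57.0])]
292 [(202, 310, [563.1, 36.4, 21.0]), (203, 191, [563.1, 36.0, 22.1]), (204, 245, [563.0, 35.1, 21.2]), (205, 372, [562.9, 34.6, 21.5]), (206, 469, [562.9, 37.9, 36.3]), (207, 486, [562.8, 37.7, 38.0]), (208, 486, [562.7, 37.4, 39.1]), (209, 482, [562.7, 38.1, 43.9]), (210, 484, [562.6, 37.5, 43.9]), (211, 483, [562.5, 37.8, 46.9]), (212, 488, [562.5, 38.2, 50.5]), (213, 487, [562.4, 37.9, 51.5]), (214, 481, [562.4, 38.1, 54.0]), (215, 486, [562.3, 37.7, 54.7])]
```

View pics/w5z.png

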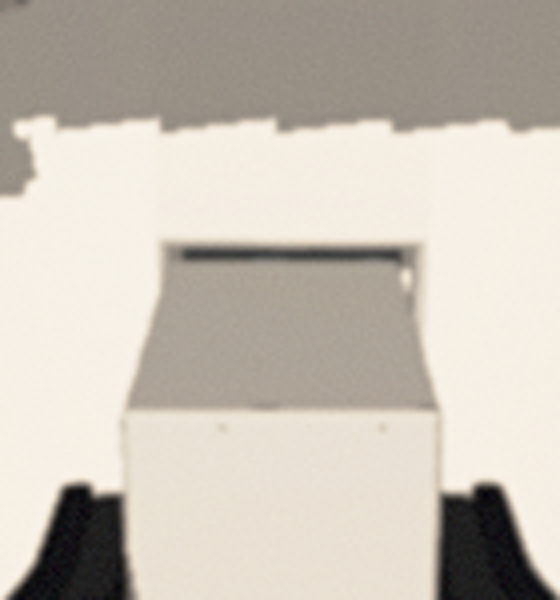

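```bash
python3 -m creep '[{"linear":[0.003,0.0003,0],"twist":[0,0,0],"fingers":1},{"linear":[0.006,0.0003,0],"twist":[0,0,0],"fingers":1},{"linear":[0.008,0.0003,0],"twist":[0,0,0],"fingers":1},{"linear":[0.008,0.0003,0],"twist":[0,0,0],"fingers":1}]'
python3 -c "
from h import *
axes(); im,d,p,P=snap('wrist','w6'); cv2.imwrite('pics/w6z.png',cv2.resize(im[140:290,210:350],None,fx=4,fy=4,interpolation=cv2.INTER_CUBIC)[:,:,::-1])"
```

```text
time: 6.92
position: [0.5524, 0.0151, 0.0718]
tool_rot: [0.1, 1.569, -0.1]
ft_force: [-0.5, -0.1, -0.9]
grip_width: 0.411
TCP [0.5524 0.0151 0.0718] x [-0.001  -0.0002 -1.    ] y [ 0.1267  0.9919 -0.0003] z [ 0.9919 -0.1267 -0.001 ] F [-0.5179 -0.1449 -0.8841] w 0.41083494570424645 t 6.9167
```

View pics/w6z.png

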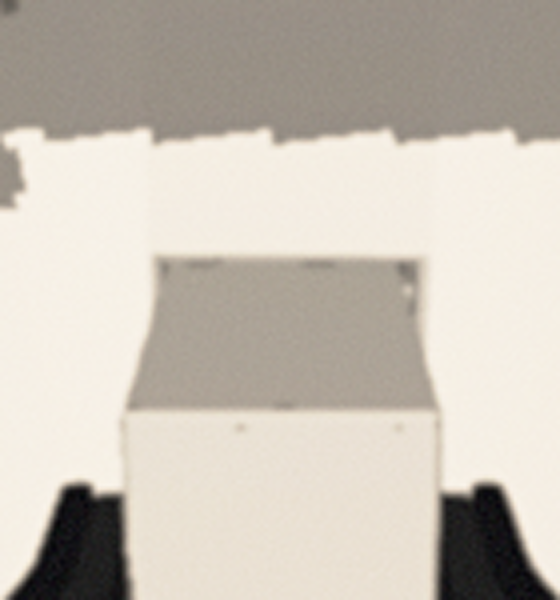

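The tower is in the recess about 5 mm deep, with no force on the wrist. I take it the rest of the way.

```bash
python3 -m creep '[{"linear":[0.002,0,0],"twist":[0,0,0],"fingers":1},{"linear":[0.004,0,0],"twist":[0,0,0],"fingers":1},{"linear":[0.0055,0,0],"twist":[0,0,0],"fingers":1},{"linear":[0.0055,0,0],"twist":[0,0,0],"fingers":1}]'
python3 -c "
from h import *
axes()"
```

```text
time: 7.3
position: [0.5528, 0.0151, 0.0668]
tool_rot: [0.1, 1.568, -0.1]
ft_force: [-1.0, -0.6, -0.3]
grip_width: 0.414
TCP [0.5528 0.0151 0.0668] x [-0.  0. -1.] y [0.1267 0.9919 0.    ] z [ 0.9919 -0.1267 -0.    ] F [-0.9502 -0.6441 -0.2792] w 0.4143133525879902 t 7.3
```

```bash
python3 -m creep '[{"linear":[0.0008,0,0],"twist":[0,0,0],"fingers":1},{"linear":[0.0015,0,0],"twist":[0,0,0],"fingers":1},{"linear":[0.0015,0,0],"twist":[0,0,0],"fingers":1}]'
python3 -c "
from h import *
axes()"
```

```text
time: 7.55
position: [0.553, 0.0151, 0.0666]
tool_rot: [0.1, 1.568, -0.099]
ft_force: [-2.1, -0.1, 5.9]
grip_width: 0.411
TCP [0.553  0.0151 0.0666] x [ 0.0002  0.0005 -1.    ] y [0.1269 0.9919 0.0006] z [ 0.9919 -0.1269  0.0001] F [-2.0907 -0.1195  5.9119] w 0.4108903516944926 t 7.55
```

The wrist reads 5.9 N upward, so the tower is on the floor of the recess. I open part way and rise straight up.

```bash
python3 -m creep '[{"linear":[-0.001,0,0],"twist":[0,0,0],"fingers":-0.3},{"linear":[-0.001,0,0],"twist":[0,0,0],"fingers":-0.3},{"linear":[-0.001,0,0],"twist":[0,0,0],"fingers":-0.3},{"linear":[-0.001,0,0],"twist":[0,0,0],"fingers":-0.3},{"linear":[-0.001,0,0],"twist":[0,0,0],"fingers":-0.3},{"linear":[-0.001,0,0],"twist":[0,0,0],"fingers":-0.3}]'
python3 -m creep '[{"linear":[-0.02,0,0],"twist":[0,0,0],"fingers":-0.3},{"linear":[-0.055,0,0],"twist":[0,0,0],"fingers":-0.3},{"linear":[-0.095,0,0],"twist":[0,0,0],"fingers":-0.3},{"linear":[-0.12,0,0],"twist":[0,0,0],"fingers":-0.3},{"linear":[-0.12,0,0],"twist":[0,0,0],"fingers":-0.3}]'
python3 - <<'E'
from h import *
axes()
im,d,p,P=snap("wrist","w7")
m=(np.hypot(P[...,0]-.553,P[...,1]-.0115)<0.055)&(P[...,2]>.083)&(P[...,2]<.096); q=P[m]
print(len(q),cv2.minAreaRect((q[:,:2]*1000).astype(np.float32)), np.median(q[:,2]))
im,d,p,P=snap("scene"); 
cv2.imwrite("pics/s7.png",cv2.resize(im[100:300,150:350],None,fx=3,fy=3,interpolation=cv2.INTER_CUBIC)[:,:,::-1])
m=(np.hypot(P[...,0]-.553,P[...,1]-.0115)<0.055)&(P[...,2]>.083)&(P[...,2]<.096); q=P[m]
print(len(q),cv2.minAreaRect((q[:,:2]*1000).astype(np.float32)) if len(q)>4 else 0, np.median(q[:,2]))
E
```

```text
time: 8.05
position: [0.5528, 0.0151, 0.0664]
tool_rot: [0.1, 1.569, -0.1]
ft_force: [0.7, -0.3, -0.3]
grip_width: 0.639
time: 8.47
position: [0.5567, 0.0151, 0.1929]
tool_rot: [0.102, 1.558, -0.098]
ft_force: [1.2, -0.4, 0.5]
grip_width: 0.652
TCP [0.5567 0.0151 0.1929] x [ 0.0108  0.0021 -0.9999] y [0.127  0.9919 0.0035] z [ 0.9918 -0.127   0.0104] F [ 1.1518 -0.4055  0.4806] w 0.6523746472192442 t 8.4667
3003 ((553.4605102539062, 11.346208572387695), (56.06901931762695, 35.97860336303711), 82.91365051269531) 0.08680000383905362
188 ((552.9457397460938, 12.671070098876953), (59.44038391113281, 38.17299270629883), 81.09510040283203) 0.08794354276954408
```

View pics/w7.png

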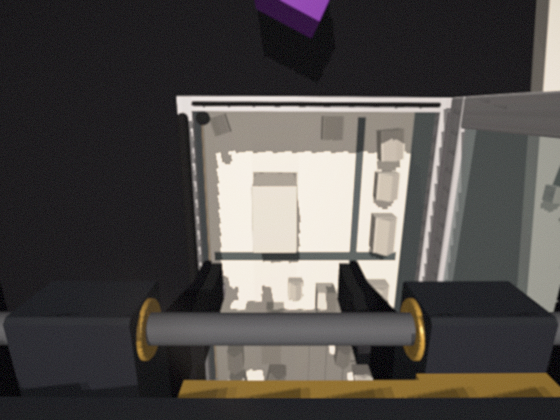

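View pics/s7.png

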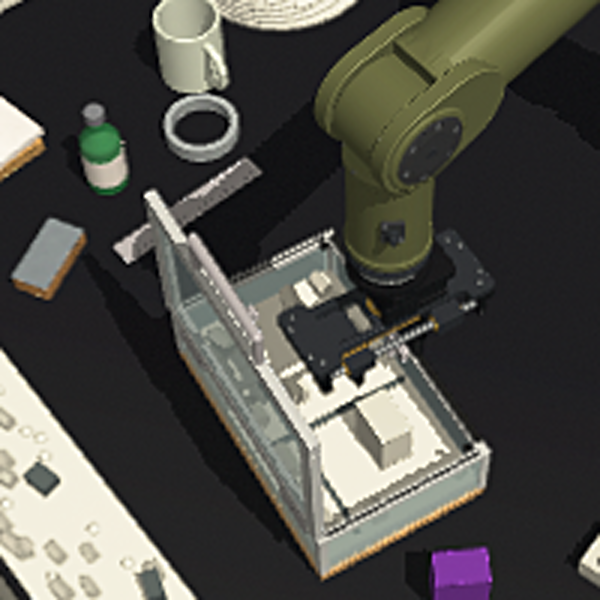

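The wrist view shows the tower top at (275,212), square in the plot. Its top is at z≈0.087, which puts the underside about 10 mm below the mouth. The lid is still up. Next I rise and go above the handle bar.

```bash
python3 -m creep '[{"linear":[-0.035,0,0],"twist":[0,0,0],"fingers":-0.3},{"linear":[-0.07,0,0],"twist":[0,0,0],"fingers":-0.3},{"linear":[-0.105,-0.005,0],"twist":[0,0,0],"fingers":-0.5},{"linear":[-0.14,-0.01,0],"twist":[0,0,0],"fingers":-0.5},{"linear":[-0.175,-0.015,0],"twist":[0,0,0],"fingers":-0.5},{"linear":[-0.205,-0.02,0],"twist":[0,0,0],"fingers":-0.5},{"linear":[-0.22,-0.025,0],"twist":[0,0,0],"fingers":-0.5},{"linear":[-0.22,-0.025,0],"twist":[0,0,0],"fingers":-0.5}]'
python3 - <<'E'
from h import *
axes(); plan((.671,-.07,.40),-7.3)
E
```

```text
time: 9.23
position: [0.5506, -0.0112, 0.4089]
tool_rot: [0.101, 1.564, -0.101]
ft_force: [-0.3, -0.8, -0.2]
grip_width: 0.75
TCP [ 0.5506 -0.0112  0.4089] x [ 0.0041 -0.0003 -1.    ] y [0.1286 0.9917 0.0002] z [ 0.9917 -0.1286  0.0041] F [-0.2792 -0.7866 -0.1822] w 0.749891583693893 t 9.2333
linear mm [  9.4 -42.8 126.9] twist [-0.09  0.23 -0.01] n lin 3.2195678168977095 n rot 0.034952082417872114 joints [-0.4693  0.0818  0.4829  1.3583 -0.0381  1.7066 -0.122 ] t 9.2333
```

```bash
python3 -m creep '[{"linear":[0,-0.012,0.035],"twist":[0,0,0],"fingers":-0.5},{"linear":[0,-0.024,0.07],"twist":[0,0,0],"fingers":-0.5},{"linear":[0.004,-0.036,0.105],"twist":[0,0,0],"fingers":-0.5},{"linear":[0.009,-0.043,0.127],"twist":[0,0,0],"fingers":-0.5},{"linear":[0.009,-0.043,0.127],"twist":[0,0,0],"fingers":-0.5},{"linear":[0.009,-0.043,0.127],"twist":[0,0,0],"fingers":-0.5}]'
python3 - <<'E'
from h import *
axes()
im,d,p,P=snap("wrist","w8")
print("handle",[(r["conf"],np.round(r["centre"],4)) for r in nets.place_of("wrist","handle")],nets.place_of("wrist","hinge"))
m=(P[...,2]>.325)&(P[...,2]<.36)&(abs(P[...,0]-.675)<.05); q=P[m]; print(len(q)); 
if len(q)>10: print(q.min(0),q.max(0),q.mean(0),np.polyfit(q[:,1],q[:,0],1))
E
```

```text
time: 9.73
position: [0.6701, -0.069, 0.3927]
tool_rot: [0.1, 1.576, -0.102]
ft_force: [-0.4, 0.5, 0.4]
grip_width: 0.753
TCP [ 0.6701 -0.069   0.3927] x [-0.0074 -0.0006 -1.    ] y [ 0.1285  0.9917 -0.0015] z [ 0.9917 -0.1285 -0.0072] F [-0.4305  0.4711  0.422 ] w 0.753479339445715 t 9.7333
handle [(0.91, array([ 0.6718, -0.0738,  0.3385]))] [{'centre': [0.6781, -0.0738, 0.1009], 'conf': 0.83}]
3159
[ 0.6588 -0.1242  0.3366] [ 0.6857 -0.0057  0.3459] [ 0.6732 -0.0604  0.3424] [0.1321 0.6812]
```

View pics/w8.png

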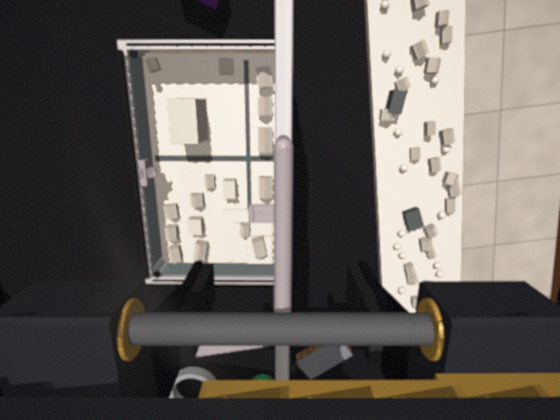

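The bar shows at column 284, centred between the fingers, and the town, with the tower home, lies below. I go down and pinch.

```bash
python3 -m creep '[{"linear":[0.025,0,0.002],"twist":[0,0,0],"fingers":-0.5},{"linear":[0.05,0,0.002],"twist":[0,0,0],"fingers":-0.5},{"linear":[0.061,0,0.002],"twist":[0,0,0],"fingers":-0.5},{"linear":[0.061,0,0.002],"twist":[0,0,0],"fingers":0.5},{"linear":[0.061,0,0.002],"twist":[0,0,0],"fingers":1},{"linear":[0.061,0,0.002],"twist":[0,0,0],"fingers":1},{"linear":[0.061,0,0.002],"twist":[0,0,0],"fingers":1},{"linear":[0.061,0,0.002],"twist":[0,0,0],"fingers":1}]' 40
python3 -m creep '[{"linear":[0,0,0],"twist":[0,0,0],"fingers":1},{"linear":[0,0,0],"twist":[0,0,0],"fingers":1},{"linear":[0,0,0],"twist":[0,0,0],"fingers":1},{"linear":[0,0,0],"twist":[0,0,0],"fingers":1},{"linear":[0,0,0],"twist":[0,0,0],"fingers":1},{"linear":[0,0,0],"twist":[0,0,0],"fingers":1},{"linear":[0,0,0],"twist":[0,0,0],"fingers":1}]'
python3 - <<'E'
from h import *
axes()
E
```

```text
time: 10.55
position: [0.6727, -0.0689, 0.3381]
tool_rot: [0.1, 1.566, -0.1]
ft_force: [0.7, 0.6, 0.1]
grip_width: 0.457
time: 11.13
position: [0.6722, -0.0688, 0.3364]
tool_rot: [0.1, 1.569, -0.1]
ft_force: [-0.0, -0.5, 0.3]
grip_width: 0.015
TCP [ 0.6722 -0.0688  0.3364] x [-0.  0. -1.] y [0.1268 0.9919 0.    ] z [ 0.9919 -0.1268 -0.    ] F [-0.0466 -0.517   0.3012] w 0.014792072371665197 t 11.1333
```

The opening reads 1.3 mm, which is less than the 12 mm bar, so the jaws missed. I'll look.

Run:
```python
from h import *
im,d,p,P=snap("wrist","w9")
im,d,p,P=snap("scene"); 
cv2.imwrite("pics/s9.png",cv2.resize(im[60:280,130:350],None,fx=2.7,fy=2.7,interpolation=cv2.INTER_CUBIC)[:,:,::-1])
print(nets.place_of("scene","handle"),nets.place_of("wrist","handle"))
```

```text
[{'centre': [0.6734, -0.0738, 0.3431], 'conf': 0.56}] [{'centre': [0.6716, -0.0723, 0.3375], 'conf': 0.75}]
```

View pics/w9.png

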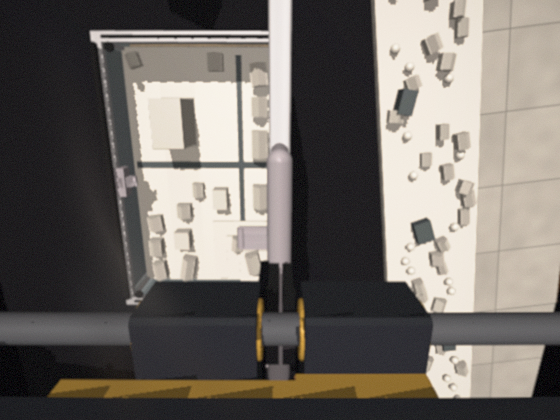

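View pics/s9.png

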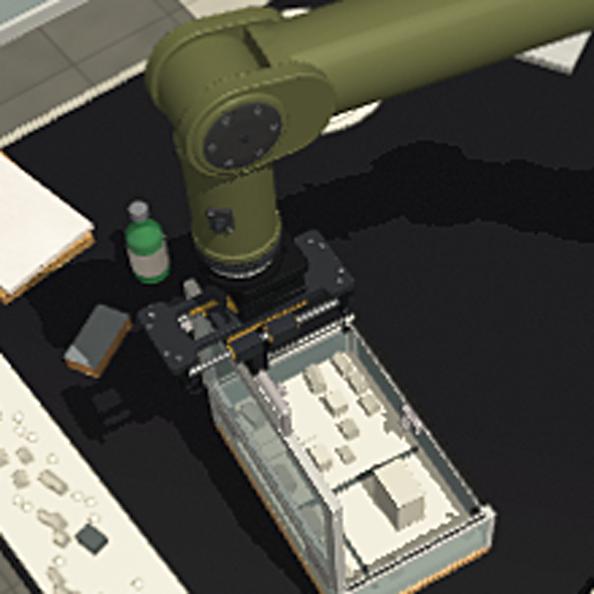

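Run:
```python
from h import *
z=np.load("last_wrist.npz"); p=dict(K=z["K"],k1=float(z["k1"]),cam_to_world=z["T"]); P=cloud(z["d"],p); im=z["im"]
for r in list(range(150,290,8))+[300,340,375,385]: print(r,[np.round(P[r,c]*1000,0).tolist()for c in (272,280,288)],im[r,280])
cv2.imwrite("pics/w9z.png",cv2.resize(im[130:400,200:360],None,fx=3,fy=2.2,interpolation=cv2.INTER_CUBIC)[:,:,::-1])
```

```text
150 [[676.0, -8.0, 319.0], [681.0, -6.0, 341.0], [685.0, -11.0, 302.0]] [172 160 160]
158 [[677.0, -9.0, 342.0], [680.0, -9.0, 344.0], [684.0, -10.0, 341.0]] [213 197 199]
166 [[676.0, -12.0, 343.0], [680.0, -13.0, 344.0], [684.0, -14.0, 341.0]] [187 175 176]
174 [[676.0, -16.0, 343.0], [679.0, -16.0, 343.0], [683.0, -17.0, 341.0]] [187 173 174]
182 [[675.0, -20.0, 342.0], [679.0, -20.0, 343.0], [683.0, -21.0, 341.0]] [184 170 172]
190 [[675.0, -24.0, 342.0], [679.0, -24.0, 344.0], [682.0, -24.0, 343.0]] [185 171 171]
198 [[674.0, -27.0, 343.0], [678.0, -27.0, 344.0], [682.0, -28.0, 342.0]] [185 171 171]
206 [[674.0, -31.0, 343.0], [678.0, -31.0, 343.0], [681.0, -32.0, 342.0]] [188 173 174]
214 [[673.0, -35.0, 343.0], [677.0, -35.0, 343.0], [681.0, -36.0, 342.0]] [186 170 173]
222 [[673.0, -39.0, 343.0], [677.0, -39.0, 343.0], [680.0, -40.0, 341.0]] [187 173 174]
230 [[672.0, -43.0, 343.0], [676.0, -43.0, 343.0], [680.0, -44.0, 342.0]] [189 174 175]
238 [[672.0, -47.0, 342.0], [676.0, -47.0, 344.0], [679.0, -48.0, 343.0]] [187 171 173]
246 [[671.0, -51.0, 342.0], [675.0, -51.0, 344.0], [679.0, -52.0, 342.0]] [184 171 171]
254 [[671.0, -55.0, 342.0], [675.0, -55.0, 345.0], [678.0, -56.0, 342.0]] [187 172 173]
262 [[670.0, -60.0, 342.0], [674.0, -60.0, 343.0], [678.0, -61.0, 342.0]] [183 170 169]
270 [[670.0, -59.0, 353.0], [673.0, -64.0, 343.0], [678.0, -60.0, 353.0]] [137 126 126]
278 [[671.0, -59.0, 362.0], [673.0, -68.0, 343.0], [678.0, -60.0, 361.0]] [101  92  91]
286 [[671.0, -59.0, 369.0], [672.0, -73.0, 343.0], [677.0, -59.0, 371.0]] [98 90 92]
300 [[671.0, -59.0, 381.0], [671.0, -80.0, 343.0], [677.0, -59.0, 382.0]] [98 91 90]
340 [[674.0, -40.0, 432.0], [676.0, -40.0, 433.0], [678.0, -40.0, 433.0]] [95 92 95]
375 [[661.0, -127.0, 341.0], [665.0, -126.0, 344.0], [670.0, -129.0, 341.0]] [102  96  96]
385 [[674.0, -45.0, 443.0], [676.0, -44.0, 443.0], [678.0, -45.0, 442.0]] [143 110  46]
```

View pics/w9z.png

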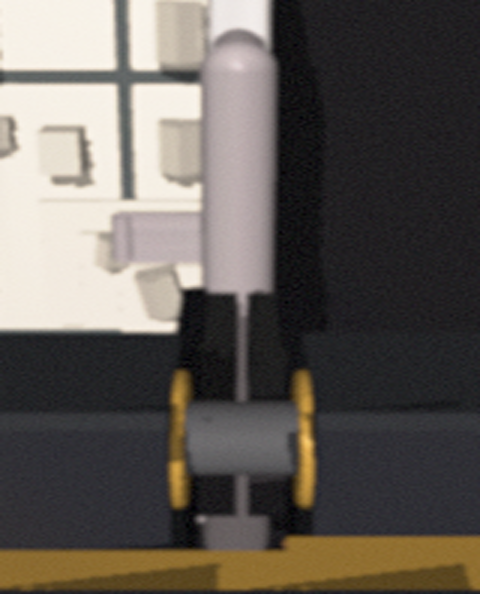

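Run:
```python
from h import *
z=np.load("last_wrist.npz"); p=dict(K=z["K"],k1=float(z["k1"]),cam_to_world=z["T"]); P=cloud(z["d"],p)
print(p["cam_to_world"])
for X in ([.672,-.059,.325],[.672,-.069,.325],[.672,-.079,.325],[.672,-.059,.346],[.674,-.059,.338]): print(X,proj([X],p))
for r in range(250,285,3): print(r,[(c,np.round(P[r,c]*1000,0).tolist()) for c in (258,262,265,268,290,293,296,300,304)])
axes()
```

```text
[[ 0.9919 -0.1213 -0.0376  0.6832]
 [-0.127  -0.947  -0.295   0.0125]
 [ 0.0002  0.2974 -0.9547  0.5073]
 [ 0.      0.      0.      1.    ]]
[0.672, -0.059, 0.325] [[276.2837 247.5978]]
[0.672, -0.069, 0.325] [[278.6618 264.4873]]
[0.672, -0.079, 0.325] [[280.9698 280.8755]]
[0.672, -0.059, 0.346] [[275.8476 263.6519]]
[0.674, -0.059, 0.338] [[279.9536 256.657 ]]
250 [(258, [629.0, -170.0, 43.0]), (262, [634.0, -172.0, 39.0]), (265, [638.0, -173.0, 39.0]), (268, [669.0, -53.0, 341.0]), (290, [680.0, -55.0, 340.0]), (293, [676.0, -194.0, -1.0]), (296, [681.0, -194.0, -1.0]), (300, [687.0, -196.0, -2.0]), (304, [693.0, -197.0, -2.0])]
253 [(258, [629.0, -172.0, 49.0]), (262, [634.0, -175.0, 44.0]), (265, [638.0, -175.0, 44.0]), (268, [669.0, -55.0, 341.0]), (290, [679.0, -56.0, 341.0]), (293, [676.0, -199.0, -2.0]), (296, [680.0, -199.0, -1.0]), (300, [686.0, -200.0, -2.0]), (304, [692.0, -201.0, -2.0])]
256 [(258, [629.0, -174.0, 54.0]), (262, [633.0, -179.0, 43.0]), (265, [nan, nan, nan]), (268, [668.0, -57.0, 341.0]), (290, [679.0, -59.0, 339.0]), (293, [675.0, -203.0, -1.0]), (296,
[... 2024 characters left out ...]
7.0, 365.0]), (262, [667.0, -57.0, 367.0]), (265, [668.0, -57.0, 367.0]), (268, [669.0, -58.0, 365.0]), (290, [678.0, -60.0, 363.0]), (293, [680.0, -59.0, 365.0]), (296, [681.0, -58.0, 367.0]), (300, [683.0, -59.0, 367.0]), (304, [687.0, -246.0, -2.0])]
283 [(258, [672.0, -31.0, 421.0]), (262, [667.0, -56.0, 370.0]), (265, [668.0, -57.0, 369.0]), (268, [669.0, -58.0, 367.0]), (290, [678.0, -59.0, 367.0]), (293, [680.0, -60.0, 367.0]), (296, [681.0, -58.0, 369.0]), (300, [683.0, -59.0, 369.0]), (304, [684.0, -32.0, 421.0])]
TCP [ 0.6722 -0.0688  0.3365] x [ 0.      0.0001 -1.    ] y [0.1268 0.9919 0.0001] z [ 0.9919 -0.1268  0.    ] F [ 1.0207 -0.4629 -0.19  ] w 0.005066879231697894 t 11.3333
```

The wrist depth settles it. The fingertips end at z≈0.346, just above the bar's top at 0.344, while the readout gives TCP z=0.336. So the real tips sit about 21 mm further back than `finger_overhang` says, and the jaws shut above the bar. I reopen, go 26 mm lower and pinch again.

```bash
python3 -m creep '[{"linear":[-0.004,0,0],"twist":[0,0,0],"fingers":0},{"linear":[-0.004,0,0],"twist":[0,0,0],"fingers":0},{"linear":[-0.004,0,0],"twist":[0,0,0],"fingers":0},{"linear":[-0.004,0,0],"twist":[0,0,0],"fingers":0},{"linear":[-0.004,0,0],"twist":[0,0,0],"fingers":0},{"linear":[-0.004,0,0],"twist":[0,0,0],"fingers":0},{"linear":[-0.004,0,0.0015],"twist":[0,0,0],"fingers":0}]'
python3 - <<'E'
from h import *
axes(); im,d,p,P=snap("wrist","w10")
cv2.imwrite("pics/w10z.png",cv2.resize(im[130:400,180:380],None,fx=3,fy=2.2,interpolation=cv2.INTER_CUBIC)[:,:,::-1])
E
```

```text
time: 11.92
position: [0.6736, -0.069, 0.3405]
tool_rot: [0.1, 1.568, -0.1]
ft_force: [-0.4, 0.6, -0.5]
grip_width: 0.437
TCP [ 0.6736 -0.069   0.3405] x [ 0.      0.0002 -1.    ] y [0.1268 0.9919 0.0002] z [ 0.9919 -0.1268  0.    ] F [-0.4485  0.5903 -0.4607] w 0.43728618867701563 t 11.9167
```

View pics/w10z.png

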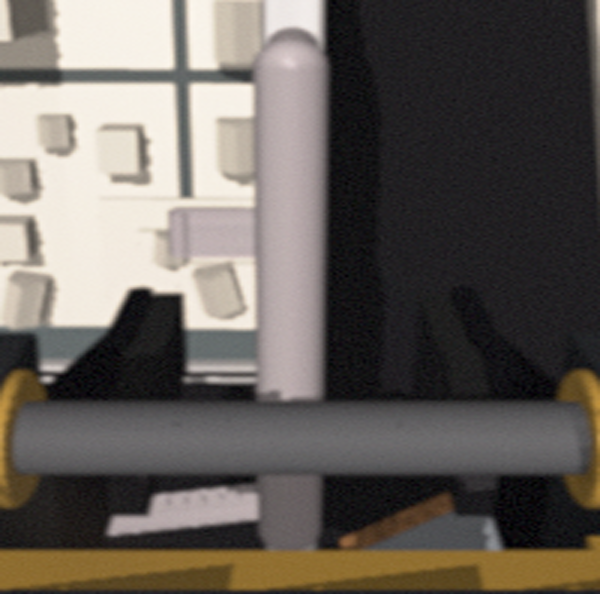

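```bash
python3 -m creep '[{"linear":[0.01,0,0],"twist":[0,0,0],"fingers":0},{"linear":[0.02,0,0],"twist":[0,0,0],"fingers":0},{"linear":[0.029,0,0],"twist":[0,0,0],"fingers":0},{"linear":[0.029,0,0],"twist":[0,0,0],"fingers":0.5},{"linear":[0.029,0,0],"twist":[0,0,0],"fingers":1},{"linear":[0.029,0,0],"twist":[0,0,0],"fingers":1},{"linear":[0.029,0,0],"twist":[0,0,0],"fingers":1},{"linear":[0.029,0,0],"twist":[0,0,0],"fingers":1}]' 30
python3 -m creep '[{"linear":[0,0,0],"twist":[0,0,0],"fingers":1},{"linear":[0,0,0],"twist":[0,0,0],"fingers":1},{"linear":[0,0,0],"twist":[0,0,0],"fingers":1},{"linear":[0,0,0],"twist":[0,0,0],"fingers":1}]'
python3 - <<'E'
from h import *
axes(); im,d,p,P=snap("wrist","w11")
E
```

```text
time: 12.63
position: [0.6739, -0.0691, 0.3121]
tool_rot: [0.1, 1.567, -0.1]
ft_force: [0.1, 1.0, 0.4]
grip_width: 0.205
time: 12.97
position: [0.6735, -0.069, 0.3121]
tool_rot: [0.1, 1.568, -0.1]
ft_force: [-2.3, 0.1, 2.9]
grip_width: 0.126
TCP [ 0.6735 -0.069   0.3121] x [ 0.0002  0.0002 -1.    ] y [0.1269 0.9919 0.0003] z [ 0.9919 -0.1269  0.0001] F [-2.313   0.1171  2.9414] w 0.12644299208940804 t 12.9667
```

View pics/w11.png

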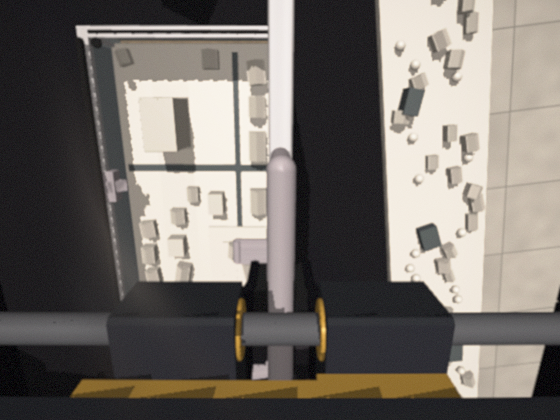

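Pinched: the opening is 11 mm and the bar sits at column 282 between the jaws. Now I work out the arc.

```bash
cat >> h.py <<'E'
def arc(t0,t1,n=8,r=238.):
    for t in np.linspace(t0,t1,n+1)[1:]:
        print(round(t,3),"x",round(r*(np.sin(t0)-np.sin(t)),1),"z",round(-r*(np.cos(t)-np.cos(t0)),1))
E
python3 -c "
from h import *
arc(1.55,1.27)"
```

```text
1.515 x 0.3 z -8.3
1.48 x 0.9 z -16.6
1.445 x 1.8 z -24.9
1.41 x 3.0 z -33.2
1.375 x 4.5 z -41.4
1.34 x 6.3 z -49.5
1.305 x 8.3 z -57.6
1.27 x 10.6 z -65.6
```

```bash
python3 -m creep '[{"linear":[0.0003,0,-0.0083],"twist":[0,0,0],"fingers":1},{"linear":[0.0009,0,-0.0166],"twist":[0,0,0],"fingers":1},{"linear":[0.0018,0,-0.0249],"twist":[0,0,0],"fingers":1},{"linear":[0.003,0,-0.0332],"twist":[0,0,0],"fingers":1},{"linear":[0.0045,0,-0.0414],"twist":[0,0,0],"fingers":1},{"linear":[0.0063,0,-0.0495],"twist":[0,0,0],"fingers":1},{"linear":[0.0083,0,-0.0576],"twist":[0,0,0],"fingers":1},{"linear":[0.0083,0,-0.0576],"twist":[0,0,0],"fingers":1}]' 40
python3 - <<'E'
from h import *
axes(); 
im,d,p,P=snap("scene"); 
cv2.imwrite("pics/s12.png",cv2.resize(im[60:280,130:350],None,fx=2.7,fy=2.7,interpolation=cv2.INTER_CUBIC)[:,:,::-1])
im,d,p,P=snap("wrist","w12")
print(nets.place_of("scene","handle"))
axes();arc(1.305,1.025)
E
```

```text
time: 13.68
position: [0.617, -0.0614, 0.3048]
tool_rot: [0.1, 1.564, -0.098]
ft_force: [-2.4, 1.0, 6.1]
grip_width: 0.126
TCP [ 0.617  -0.0614  0.3048] x [ 0.0042  0.001  -1.    ] y [0.1264 0.992  0.0016] z [ 0.992  -0.1264  0.0041] F [-2.4076  1.0017  6.0846] w 0.12593708830232975 t 13.6833
[{'centre': [0.3984, -0.5577, -0.0005], 'conf': 0.74}, {'centre': [0.6152, -0.063, 0.3329], 'conf': 0.61}]
TCP [ 0.6169 -0.0614  0.3048] x [ 0.0021  0.0009 -1.    ] y [0.1264 0.992  0.0012] z [ 0.992  -0.1264  0.002 ] F [-3.6089  1.0446  8.4407] w 0.1243511955775139 t 13.8333
1.27 x 2.3 z -8.0
1.235 x 4.9 z -15.9
1.2 x 7.8 z -23.7
1.165 x 11.0 z -31.4
1.13 x 14.4 z -39.0
1.095 x 18.1 z -46.5
1.06 x 22.0 z -53.8
1.025 x 26.2 z -61.0
```

View pics/s12.png

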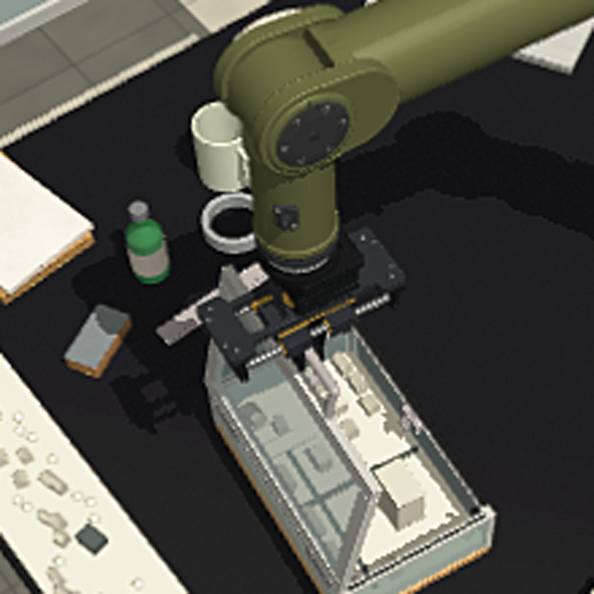

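View pics/w12.png

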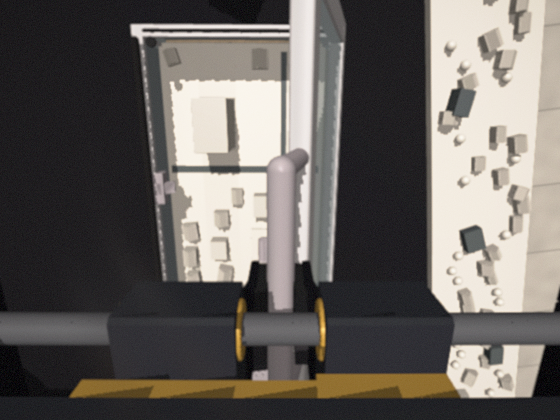

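```bash
python3 -c "
from h import *
arc(1.328,1.048)"
```

```text
1.293 x 2.1 z -8.0
1.258 x 4.6 z -16.0
1.223 x 7.3 z -23.9
1.188 x 10.2 z -31.7
1.153 x 13.5 z -39.3
1.118 x 17.0 z -46.9
1.083 x 20.8 z -54.3
1.048 x 24.8 z -61.6
```

```bash
python3 -m creep '[{"linear":[0.0011,0,-0.008],"twist":[0,0,0],"fingers":1},{"linear":[0.0036,0,-0.016],"twist":[0,0,0],"fingers":1},{"linear":[0.0063,0,-0.0239],"twist":[0,0,0],"fingers":1},{"linear":[0.0092,0,-0.0317],"twist":[0,0,0],"fingers":1},{"linear":[0.0125,0,-0.0393],"twist":[0,0,0],"fingers":1},{"linear":[0.016,0,-0.0469],"twist":[0,0,0],"fingers":1},{"linear":[0.0198,0,-0.0543],"twist":[0,0,0],"fingers":1},{"linear":[0.0238,0,-0.0616],"twist":[0,0,0],"fingers":1}]' 40
python3 - <<'E'
from h import *
axes(); arc(1.048,.768)
E
```

```text
time: 14.5
position: [0.5545, -0.0531, 0.2785]
tool_rot: [0.1, 1.569, -0.099]
ft_force: [0.9, 2.7, 0.4]
grip_width: 0.122
TCP [ 0.5545 -0.0531  0.2785] x [-0.0005  0.0007 -1.    ] y [0.126  0.992  0.0007] z [ 0.992  -0.126  -0.0006] F [0.9422 2.652  0.357 ] w 0.1218128723109104 t 14.5
1.013 x 4.3 z -7.1
0.978 x 8.8 z -14.1
0.943 x 13.6 z -21.0
0.908 x 18.6 z -27.6
0.873 x 23.8 z -34.1
0.838 x 29.3 z -40.4
0.803 x 35.0 z -46.5
0.768 x 40.9 z -52.4
```

```bash
python3 -m creep '[{"linear":[0.0043,0,-0.0071],"twist":[0,0,0],"fingers":1},{"linear":[0.0088,0,-0.0141],"twist":[0,0,0],"fingers":1},{"linear":[0.0136,0,-0.021],"twist":[0,0,0],"fingers":1},{"linear":[0.0186,0,-0.0276],"twist":[0,0,0],"fingers":1},{"linear":[0.0238,0,-0.0341],"twist":[0,0,0],"fingers":1},{"linear":[0.0293,0,-0.0404],"twist":[0,0,0],"fingers":1},{"linear":[0.035,0,-0.0465],"twist":[0,0,0],"fingers":1},{"linear":[0.0409,0,-0.0524],"twist":[0,0,0],"fingers":1}]' 40
python3 - <<'E'
from h import *
axes(); arc(.768,.488)
im,d,p,P=snap("wrist","w13"); print(nets.place_of("wrist","handle"))
E
```

```text
time: 15.17
position: [0.5027, -0.0462, 0.2376]
tool_rot: [0.1, 1.569, -0.098]
ft_force: [1.4, 5.3, -0.8]
grip_width: 0.121
TCP [ 0.5027 -0.0462  0.2376] x [-0.0003  0.0011 -1.    ] y [0.1261 0.992  0.0011] z [ 0.992  -0.1261 -0.0004] F [ 1.3697  5.2549 -0.8347] w 0.12099787253540836 t 15.1667
0.733 x 6.1 z -5.7
0.698 x 12.4 z -11.1
0.663 x 18.9 z -16.4
0.628 x 25.5 z -21.4
0.593 x 32.3 z -26.2
0.558 x 39.3 z -30.7
0.523 x 46.5 z -35.0
0.488 x 53.7 z -39.0
[{'centre': [0.5042, -0.0476, 0.2615], 'conf': 0.89}]
```

View pics/w13.png

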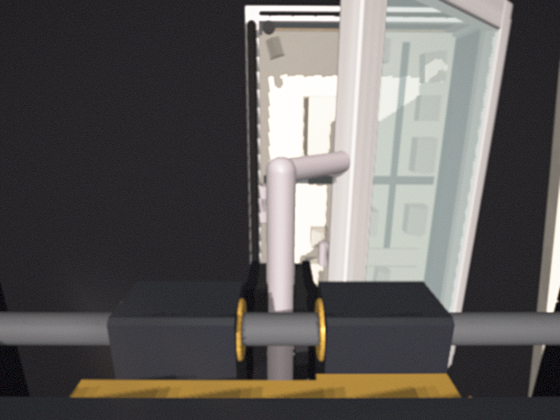

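```bash
python3 -m creep '[{"linear":[0.0061,0.0003,-0.0057],"twist":[0,0,0],"fingers":1},{"linear":[0.0124,0.0005,-0.0111],"twist":[0,0,0],"fingers":1},{"linear":[0.0189,0.0007,-0.0164],"twist":[0,0,0],"fingers":1},{"linear":[0.0255,0.001,-0.0214],"twist":[0,0,0],"fingers":1},{"linear":[0.0323,0.001,-0.0262],"twist":[0,0,0],"fingers":1},{"linear":[0.0393,0.001,-0.0307],"twist":[0,0,0],"fingers":1},{"linear":[0.0465,0.001,-0.035],"twist":[0,0,0],"fingers":1},{"linear":[0.0537,0.001,-0.039],"twist":[0,0,0],"fingers":1}]' 40
python3 - <<'E'
from h import *
axes(); arc(.488,.328,4)
E
```

```text
time: 15.93
position: [0.4644, -0.0412, 0.1839]
tool_rot: [0.1, 1.568, -0.1]
ft_force: [1.3, 4.6, -1.3]
grip_width: 0.12
TCP [ 0.4644 -0.0412  0.1839] x [ 0.      0.0002 -1.    ] y [0.1268 0.9919 0.0002] z [ 0.9919 -0.1268  0.    ] F [ 1.3211  4.5755 -1.2714] w 0.12007170921716513 t 15.9333
0.448 x 8.5 z -4.3
0.408 x 17.2 z -8.2
0.368 x 26.0 z -11.8
0.328 x 34.9 z -15.1
```

```bash
python3 -m creep '[{"linear":[0.0085,0.0003,-0.0043],"twist":[0,0,0],"fingers":1},{"linear":[0.0172,0.0005,-0.0082],"twist":[0,0,0],"fingers":1},{"linear":[0.026,0.0005,-0.0118],"twist":[0,0,0],"fingers":1},{"linear":[0.0349,0.0005,-0.0151],"twist":[0,0,0],"fingers":1},{"linear":[0.0349,0.0005,-0.0151],"twist":[0,0,0],"fingers":1}]' 40
python3 - <<'E'
from h import *
axes(); arc(.328,.128,5)
E
```

```text
time: 16.35
position: [0.4486, -0.0391, 0.1474]
tool_rot: [0.099, 1.57, -0.101]
ft_force: [3.7, 3.0, -8.1]
grip_width: 0.121
TCP [ 0.4486 -0.0391  0.1474] x [-0.0019 -0.0007 -1.    ] y [ 0.1269  0.9919 -0.0009] z [ 0.9919 -0.1269 -0.0018] F [ 3.6985  2.9613 -8.0956] w 0.12138924543032704 t 16.35
0.288 x 9.1 z -2.9
0.248 x 18.3 z -5.4
0.208 x 27.5 z -7.6
0.168 x 36.9 z -9.3
0.128 x 46.3 z -10.7
```

```bash
python3 -m creep '[{"linear":[0.0091,0.0003,-0.0027],"twist":[0,0,0],"fingers":1},{"linear":[0.0183,0.0003,-0.005],"twist":[0,0,0],"fingers":1},{"linear":[0.0275,0.0003,-0.0071],"twist":[0,0,0],"fingers":1},{"linear":[0.0369,0.0003,-0.0088],"twist":[0,0,0],"fingers":1},{"linear":[0.0463,0.0003,-0.0102],"twist":[0,0,0],"fingers":1},{"linear":[0.0463,0.0003,-0.0102],"twist":[0,0,0],"fingers":1}]' 40
python3 - <<'E'
from h import *
axes(); arc(.128,.078,3)
im,d,p,P=snap("wrist","w14"); print(nets.place_of("wrist","handle"))
E
```

```text
time: 16.85
position: [0.4377, -0.0376, 0.1007]
tool_rot: [0.099, 1.573, -0.101]
ft_force: [-2.0, 2.3, -5.3]
grip_width: 0.119
TCP [ 0.4377 -0.0376  0.1007] x [-0.0041 -0.001  -1.    ] y [ 0.1269  0.9919 -0.0015] z [ 0.9919 -0.1269 -0.004 ] F [-2.038   2.3485 -5.3156] w 0.11857832085596748 t 16.85
0.111 x 3.9 z -0.5
0.095 x 7.9 z -0.9
0.078 x 11.8 z -1.2
[{'centre': [0.4373, -0.0415, 0.1295], 'conf': 0.67}]
```

View pics/w14.png

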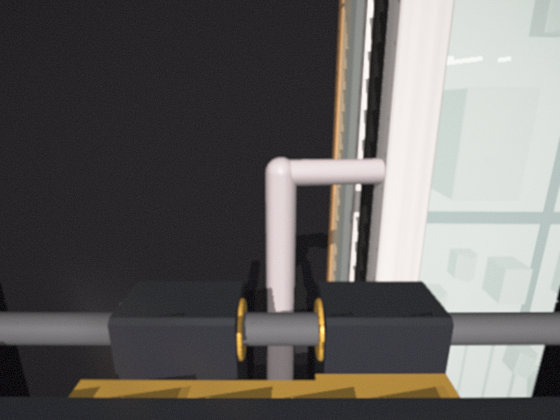

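```bash
python3 -m creep '[{"linear":[0.0025,0,-0.0003],"twist":[0,0,0],"fingers":1},{"linear":[0.005,0,-0.0006],"twist":[0,0,0],"fingers":1},{"linear":[0.0075,0,-0.0008],"twist":[0,0,0],"fingers":1},{"linear":[0.01,0,-0.001],"twist":[0,0,0],"fingers":1},{"linear":[0.01,0,-0.001],"twist":[0,0,0],"fingers":1},{"linear":[0.01,0,-0.001],"twist":[0,0,0],"fingers":1}]' 40
python3 - <<'E'
from h import *
axes()
E
```

```text
time: 17.45
position: [0.4368, -0.0375, 0.0928]
tool_rot: [0.099, 1.573, -0.101]
ft_force: [-6.0, 1.9, -4.3]
grip_width: 0.12
TCP [ 0.4368 -0.0375  0.0928] x [-0.0046 -0.0004 -1.    ] y [ 0.1269  0.9919 -0.001 ] z [ 0.9919 -0.127  -0.0045] F [-5.9936  1.916  -4.265 ] w 0.120051859906814 t 17.45
```

```bash
python3 -m creep '[{"linear":[0.0015,0,-0.0005],"twist":[0,0,0],"fingers":1},{"linear":[0.003,0,-0.0008],"twist":[0,0,0],"fingers":1},{"linear":[0.0045,0,-0.001],"twist":[0,0,0],"fingers":1},{"linear":[0.0045,0,-0.001],"twist":[0,0,0],"fingers":1},{"linear":[0.0045,0,-0.001],"twist":[0,0,0],"fingers":1}]' 40
python3 - <<'E'
from h import *
axes()
E
```

```text
time: 17.87
position: [0.4364, -0.0374, 0.0889]
tool_rot: [0.1, 1.572, -0.101]
ft_force: [-5.8, 1.9, -1.8]
grip_width: 0.118
TCP [ 0.4364 -0.0374  0.0889] x [-0.0034 -0.0003 -1.    ] y [ 0.1271  0.9919 -0.0007] z [ 0.9919 -0.1271 -0.0033] F [-5.7589  1.942  -1.7579] w 0.11760975945623943 t 17.8667
```

```bash
python3 -m creep '[{"linear":[0.001,0,-0.0005],"twist":[0,0,0],"fingers":1},{"linear":[0.002,0,-0.001],"twist":[0,0,0],"fingers":1},{"linear":[0.002,0,-0.001],"twist":[0,0,0],"fingers":1},{"linear":[0.002,0,-0.001],"twist":[0,0,0],"fingers":1}]' 40
python3 - <<'E'
from h import *
axes(); snap("wrist","w15"); print(nets.place_of("wrist","handle"))
E
```

```text
time: 18.2
position: [0.4364, -0.0374, 0.0874]
tool_rot: [0.1, 1.57, -0.1]
ft_force: [-4.9, 1.4, -1.1]
grip_width: 0.116
TCP [ 0.4364 -0.0374  0.0874] x [-0.0013 -0.0004 -1.    ] y [ 0.127   0.9919 -0.0006] z [ 0.9919 -0.127  -0.0012] F [-4.9123  1.43   -1.0609] w 0.11618247487384468 t 18.2
[{'centre': [0.4369, -0.0414, 0.1167], 'conf': 0.91}]
```

```bash
python3 -m creep '[{"linear":[0.001,0,-0.0005],"twist":[0,0,0],"fingers":1},{"linear":[0.002,0,-0.001],"twist":[0,0,0],"fingers":1},{"linear":[0.003,0,-0.001],"twist":[0,0,0],"fingers":1},{"linear":[0.003,0,-0.001],"twist":[0,0,0],"fingers":1}]' 50
python3 - <<'E'
from h import *
axes()
E
```

```text
time: 18.63
position: [0.4362, -0.0374, 0.0844]
tool_rot: [0.1, 1.568, -0.1]
ft_force: [-3.6, 0.5, 0.6]
grip_width: 0.114
TCP [ 0.4362 -0.0374  0.0844] x [ 0.0006 -0.0006 -1.    ] y [ 0.127   0.9919 -0.0005] z [ 0.9919 -0.127   0.0007] F [-3.565   0.4734  0.6425] w 0.11417703273986225 t 18.6333
```

```bash
python3 -m creep '[{"linear":[0.001,0,-0.0005],"twist":[0,0,0],"fingers":1},{"linear":[0.002,0,-0.0008],"twist":[0,0,0],"fingers":1},{"linear":[0.002,0,-0.0008],"twist":[0,0,0],"fingers":1}]' 50
python3 - <<'E'
from h import *
axes(); im,d,p,P=snap("wrist","w16"); print(nets.place_of("wrist","handle"))
for r in (180,200,220,240): print([np.round(P[r,c]*1000,0).tolist() for c in (276,280,284)])
E
```

```text
time: 18.88
position: [0.4361, -0.0373, 0.0824]
tool_rot: [0.099, 1.566, -0.101]
ft_force: [-1.9, -1.7, -0.3]
grip_width: 0.119
TCP [ 0.4361 -0.0373  0.0824] x [ 0.0021 -0.0008 -1.    ] y [ 0.127   0.9919 -0.0005] z [ 0.9919 -0.127   0.0022] F [-1.8803 -1.66   -0.3188] w 0.11891600865010445 t 18.8833
[{'centre': [0.4349, -0.0432, 0.1132], 'conf': 0.96}]
[[442.0, 18.0, 120.0], [444.0, 18.0, 119.0], [445.0, 18.0, 120.0]]
[[441.0, 11.0, 119.0], [443.0, 11.0, 121.0], [444.0, 11.0, 120.0]]
[[440.0, 3.0, 120.0], [442.0, 3.0, 120.0], [443.0, 3.0, 120.0]]
[[439.0, -5.0, 121.0], [441.0, -5.0, 120.0], [442.0, -6.0, 119.0]]
```

View pics/w16.png

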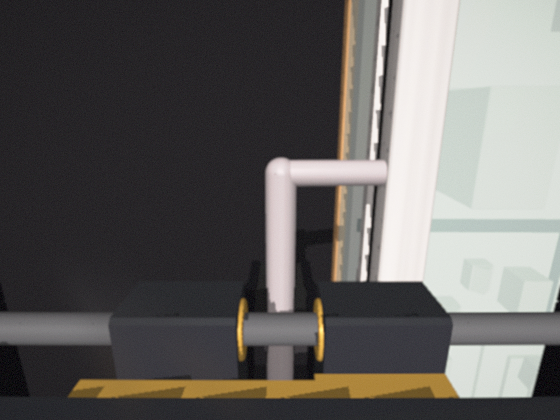

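```bash
python3 -m creep '[{"linear":[0.001,0,0],"twist":[0,0,0],"fingers":1},{"linear":[0.002,0,0],"twist":[0,0,0],"fingers":1},{"linear":[0.002,0,0],"twist":[0,0,0],"fingers":1},{"linear":[0.002,0,0],"twist":[0,0,0],"fingers":1}]' 50
python3 - <<'E'
from h import *
axes(); im,d,p,P=snap("wrist","w17"); print(nets.place_of("wrist","handle"))
q=P[180:250,278:283].reshape(-1,3); print(q.mean(0))
E
```

```text
time: 19.32
position: [0.436, -0.0373, 0.0802]
tool_rot: [0.099, 1.567, -0.101]
ft_force: [1.2, -4.4, -0.4]
grip_width: 0.118
TCP [ 0.436  -0.0373  0.0802] x [ 0.0017 -0.0008 -1.    ] y [ 0.127   0.9919 -0.0006] z [ 0.9919 -0.127   0.0018] F [ 1.2372 -4.4464 -0.406 ] w 0.11778835706087737 t 19.3167
[{'centre': [0.435, -0.0405, 0.1126], 'conf': 0.88}]
[nan nan nan]
```

Run:
```python
from h import *
z=np.load("last_wrist.npz"); p=dict(K=z["K"],k1=float(z["k1"]),cam_to_world=z["T"]); P=cloud(z["d"],p)
q=P[180:250,274:287].reshape(-1,3); q=q[q[:,2]>.1]; print(np.percentile(q[:,2],[50,90]), np.nanmean(q,0))
T=p["cam_to_world"]; print(T[:3,3])
axes()
im,d,p,P=snap("scene"); m=(abs(P[...,0]-.437)<.012)&(P[...,2]>.09)&(P[...,2]<.13)&(P[...,1]>-.03)&(P[...,1]<.015); print(P[m].mean(0),np.percentile(P[m][:,2],[50,90]))
cv2.imwrite("pics/s17.png",cv2.resize(im[100:300,170:370],None,fx=3,fy=3,interpolation=cv2.INTER_CUBIC)[:,:,::-1])
```

```text
[0.1182 0.119 ] [0.4419 0.0051 0.1181]
[0.4467 0.0442 0.251 ]
TCP [ 0.4359 -0.0372  0.0802] x [ 0.0017 -0.0008 -1.    ] y [ 0.127   0.9919 -0.0005] z [ 0.9919 -0.127   0.0018] F [ 2.6295 -4.7479 -0.3273] w 0.11282002207047259 t 19.4167
[ 0.441  -0.0077  0.1168] [0.1186 0.1235]
```

View pics/s17.png

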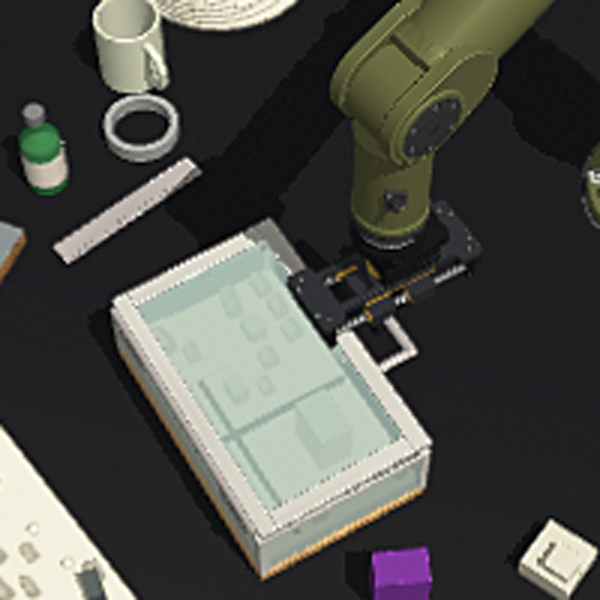

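The scene view shows the lid down and ajar: bar top at z≈0.1185, so q≈0.03. The pinch isn't putting much push into it, so I let go, rise, shut the jaws and press the bar from above with the fingertips.

```bash
python3 -m creep '[{"linear":[0,0,0],"twist":[0,0,0],"fingers":0.4},{"linear":[0,0,0],"twist":[0,0,0],"fingers":0.4},{"linear":[0,0,0],"twist":[0,0,0],"fingers":0.4},{"linear":[0,0,0],"twist":[0,0,0],"fingers":0.4},{"linear":[0,0,0],"twist":[0,0,0],"fingers":0.4}]' 30
python3 - <<'E'
from h import *
axes(); im,d,p,P=snap("wrist","w18"); print(nets.place_of("wrist","handle"))
q=P[180:250,274:287].reshape(-1,3); q=q[q[:,2]>.1]; print(np.percentile(q[:,2],[50,90]), np.nanmean(q,0))
E
```

```text
time: 19.88
position: [0.4349, -0.036, 0.08]
tool_rot: [0.1, 1.569, -0.099]
ft_force: [-0.1, -0.2, -0.3]
grip_width: 0.288
TCP [ 0.4349 -0.036   0.08  ] x [-0.0005  0.0007 -1.    ] y [0.1262 0.992  0.0006] z [ 0.992  -0.1262 -0.0006] F [-0.055  -0.1595 -0.3055] w 0.2882373764119621 t 19.8833
[{'centre': [0.4374, -0.0415, 0.1134], 'conf': 0.57}]
[0.1181 0.1189] [0.4409 0.0062 0.118 ]
```

View pics/w18.png

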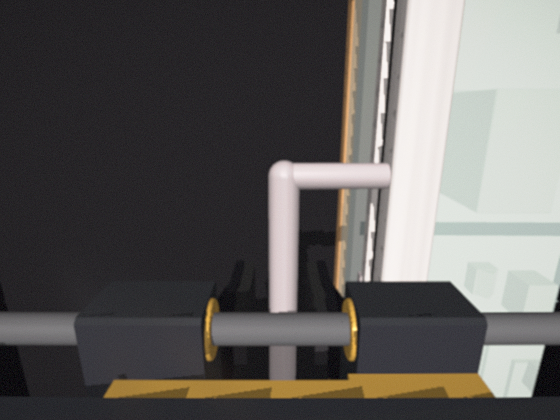

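```bash
python3 -m creep '[{"linear":[-0.015,0,0.001],"twist":[0,0,0],"fingers":0.4},{"linear":[-0.03,0,0.001],"twist":[0,0,0],"fingers":0.4},{"linear":[-0.042,0,0.001],"twist":[0,0,0],"fingers":0.7},{"linear":[-0.042,-0.002,0.001],"twist":[0,0,0],"fingers":1},{"linear":[-0.042,-0.004,0.001],"twist":[0,0,0],"fingers":1},{"linear":[-0.042,-0.004,0.001],"twist":[0,0,0],"fingers":1},{"linear":[-0.042,-0.004,0.001],"twist":[0,0,0],"fingers":1},{"linear":[-0.042,-0.004,0.001],"twist":[0,0,0],"fingers":1}]' 30
python3 - <<'E'
from h import *
axes(); im,d,p,P=snap("wrist","w19"); print(nets.place_of("wrist","handle"))
m=(P[...,2]>.111)&(P[...,2]<.123)&(abs(P[...,0]-.44)<.012)&(P[...,1]<.015); q=P[m]; print(len(q),np.percentile(q[:,2],[50,90]), q.mean(0))
E
```

```text
time: 20.65
position: [0.435, -0.0408, 0.1212]
tool_rot: [0.1, 1.57, -0.1]
ft_force: [0.1, -1.1, -0.1]
grip_width: 0.017
TCP [ 0.435  -0.0408  0.1212] x [-0.0015 -0.0002 -1.    ] y [ 0.1269  0.9919 -0.0003] z [ 0.9919 -0.1269 -0.0015] F [ 0.1128 -1.1397 -0.1478] w 0.01734210194791697 t 20.65
[{'centre': [0.4372, -0.039, 0.1121], 'conf': 0.94}]
2560 [0.1176 0.1187] [ 0.4396 -0.0152  0.1172]
```

View pics/w19.png

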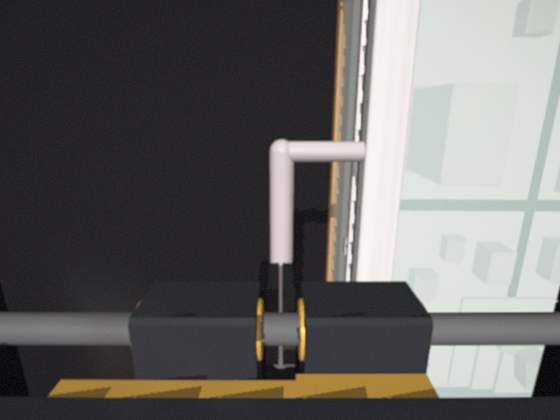

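The shut fingertips are over the bar, at col 281. I lower to contact and then press in small steps, watching the force.

```bash
python3 -m creep '[{"linear":[0.003,0,0.001],"twist":[0,0,0],"fingers":1},{"linear":[0.006,0,0.001],"twist":[0,0,0],"fingers":1},{"linear":[0.009,0,0.001],"twist":[0,0,0],"fingers":1},{"linear":[0.011,0,0.001],"twist":[0,0,0],"fingers":1},{"linear":[0.012,0,0.001],"twist":[0,0,0],"fingers":1},{"linear":[0.012,0,0.001],"twist":[0,0,0],"fingers":1}]' 30
python3 -c "
from h import *
axes()"
```

```text
time: 21.25
position: [0.4364, -0.0409, 0.1097]
tool_rot: [0.1, 1.569, -0.1]
ft_force: [-0.1, 0.2, -0.5]
grip_width: 0.004
TCP [ 0.4364 -0.0409  0.1097] x [-0.0006 -0.0001 -1.    ] y [ 0.1268  0.9919 -0.0002] z [ 0.9919 -0.1268 -0.0006] F [-0.0617  0.2053 -0.5047] w 0.0035892692132222757 t 21.25
```

```bash
python3 -m creep '[{"linear":[0.001,0,0],"twist":[0,0,0],"fingers":1},{"linear":[0.002,0,0],"twist":[0,0,0],"fingers":1},{"linear":[0.003,0,0],"twist":[0,0,0],"fingers":1},{"linear":[0.003,0,0],"twist":[0,0,0],"fingers":1}]' 30
python3 -c "
from h import *
axes()"
```

```text
time: 21.58
position: [0.4369, -0.0409, 0.1081]
tool_rot: [0.1, 1.568, -0.1]
ft_force: [-3.3, -0.2, 6.4]
grip_width: -0.001
TCP [ 0.4369 -0.0409  0.1081] x [ 0.0002  0.0005 -1.    ] y [0.1269 0.9919 0.0005] z [ 0.9919 -0.1269  0.0002] F [-3.2871 -0.2412  6.4381] w -0.0007048936576614449 t 21.5833
```

```bash
python3 -m creep '[{"linear":[0.001,0,0],"twist":[0,0,0],"fingers":1},{"linear":[0.002,0,0],"twist":[0,0,0],"fingers":1},{"linear":[0.002,0,0],"twist":[0,0,0],"fingers":1},{"linear":[0.002,0,0],"twist":[0,0,0],"fingers":1}]' 30
python3 -c "
from h import *
axes()"
```

```text
time: 21.92
position: [0.4368, -0.0409, 0.1066]
tool_rot: [0.1, 1.568, -0.099]
ft_force: [-4.6, 0.1, 11.4]
grip_width: 0.008
TCP [ 0.4368 -0.0409  0.1066] x [ 0.0001  0.0007 -1.    ] y [0.1269 0.9919 0.0007] z [ 0.9919 -0.1269  0.    ] F [-4.5883  0.0618 11.4084] w 0.0076728741554794744 t 21.9167
```

```bash
python3 -m creep '[{"linear":[0.001,0,0],"twist":[0,0,0],"fingers":1},{"linear":[0.002,0,0],"twist":[0,0,0],"fingers":1},{"linear":[0.002,0,0],"twist":[0,0,0],"fingers":1},{"linear":[0.002,0,0],"twist":[0,0,0],"fingers":1}]' 30
python3 -c "
from h import *
axes()"
```

```text
time: 22.25
position: [0.4367, -0.0408, 0.1047]
tool_rot: [0.101, 1.569, -0.099]
ft_force: [-5.2, -0.6, 11.7]
grip_width: 0.009
TCP [ 0.4367 -0.0408  0.1047] x [-0.0002  0.0008 -1.    ] y [0.1268 0.9919 0.0008] z [ 0.9919 -0.1268 -0.0003] F [-5.1854 -0.5661 11.6735] w 0.008859942333173205 t 22.25
```

```bash
python3 -m creep '[{"linear":[0.001,0,0],"twist":[0,0,0],"fingers":1},{"linear":[0.002,0,0],"twist":[0,0,0],"fingers":1},{"linear":[0.002,0,0],"twist":[0,0,0],"fingers":1},{"linear":[0.002,0,0],"twist":[0,0,0],"fingers":1}]' 30
python3 -c "
from h import *
axes()"
```

```text
time: 22.58
position: [0.4366, -0.0408, 0.1028]
tool_rot: [0.101, 1.569, -0.099]
ft_force: [-5.2, -0.0, 13.2]
grip_width: 0.005
TCP [ 0.4366 -0.0408  0.1028] x [-0.0004  0.0009 -1.    ] y [0.1269 0.9919 0.0009] z [ 0.9919 -0.1269 -0.0005] F [-5.1547 -0.0249 13.2174] w 0.004858707846923751 t 22.5833
```

```bash
python3 -m creep '[{"linear":[0.0007,0,0],"twist":[0,0,0],"fingers":1},{"linear":[0.0015,0,0],"twist":[0,0,0],"fingers":1},{"linear":[0.0015,0,0],"twist":[0,0,0],"fingers":1},{"linear":[0.0015,0,0],"twist":[0,0,0],"fingers":1}]' 30
python3 - <<'E'
from h import *
axes(); im,d,p,P=snap("wrist","w20"); print(nets.place_of("wrist","handle"))
m=(P[...,2]>.101)&(P[...,2]<.123)&(abs(P[...,0]-.44)<.012)&(P[...,1]<.015)&(P[...,1]>-.02); q=P[m]; print(len(q),np.percentile(q[:,2],[50,90]), q.mean(0))
E
```

```text
time: 22.92
position: [0.4365, -0.0408, 0.1013]
tool_rot: [0.101, 1.569, -0.099]
ft_force: [-5.2, 0.7, 14.2]
grip_width: 0.009
TCP [ 0.4365 -0.0408  0.1013] x [-0.0006  0.0009 -1.    ] y [0.127  0.9919 0.0009] z [ 0.9919 -0.127  -0.0007] F [-5.2404  0.6655 14.208 ] w 0.008742116286258329 t 22.9167
[{'centre': [0.4383, -0.0406, 0.1043], 'conf': 0.58}]
1837 [0.1091 0.1103] [ 0.4411 -0.0019  0.1088]
```

```bash
python3 -m creep '[{"linear":[0.0005,0,0],"twist":[0,0,0],"fingers":1},{"linear":[0.001,0,0],"twist":[0,0,0],"fingers":1},{"linear":[0.001,0,0],"twist":[0,0,0],"fingers":1}]' 30
python3 - <<'E'
from h import *
axes()
E
```

```text
time: 23.27
position: [0.4365, -0.0408, 0.1003]
tool_rot: [0.101, 1.569, -0.099]
ft_force: [-5.6, 0.1, 13.9]
grip_width: 0.009
TCP [ 0.4365 -0.0408  0.1003] x [-0.0006  0.0009 -1.    ] y [0.1269 0.9919 0.0009] z [ 0.9919 -0.1269 -0.0007] F [-5.5946  0.0834 13.8688] w 0.008981445526193262 t 23.2667
```

```bash
python3 -m creep '[{"linear":[0.0005,0,0],"twist":[0,0,0],"fingers":1},{"linear":[0.001,0,0],"twist":[0,0,0],"fingers":1},{"linear":[0.001,0,0],"twist":[0,0,0],"fingers":1}]' 30
python3 - <<'E'
from h import *
axes(); im,d,p,P=snap("wrist","w21"); print(nets.place_of("wrist","handle"))
m=(P[...,2]>.101)&(P[...,2]<.123)&(abs(P[...,0]-.44)<.012)&(P[...,1]<.015)&(P[...,1]>-.02); q=P[m]; print(len(q),np.percentile(q[:,2],[50,90]), q.mean(0))
E
```

```text
time: 23.52
position: [0.4364, -0.0408, 0.0991]
tool_rot: [0.101, 1.569, -0.099]
ft_force: [-5.8, 0.2, 13.3]
grip_width: 0.007
TCP [ 0.4364 -0.0408  0.0991] x [-0.0007  0.0009 -1.    ] y [0.1269 0.9919 0.0008] z [ 0.9919 -0.1269 -0.0008] F [-5.7929  0.224  13.3342] w 0.007407653729066405 t 23.5167
[{'centre': [0.4371, -0.043, 0.1016], 'conf': 0.56}]
1821 [0.1069 0.1081] [ 0.4411 -0.002   0.1066]
```

```bash
python3 -m creep '[{"linear":[0.0004,0,0],"twist":[0,0,0],"fingers":1},{"linear":[0.0008,0,0],"twist":[0,0,0],"fingers":1},{"linear":[0.0008,0,0],"twist":[0,0,0],"fingers":1}]' 30
python3 - <<'E'
from h import *
axes()
E
```

```text
time: 23.87
position: [0.4364, -0.0408, 0.0986]
tool_rot: [0.101, 1.569, -0.099]
ft_force: [-6.8, -0.3, 15.9]
grip_width: 0.007
TCP [ 0.4364 -0.0408  0.0986] x [-0.0009  0.001  -1.    ] y [0.127  0.9919 0.0008] z [ 0.9919 -0.127  -0.001 ] F [-6.8036 -0.2545 15.8733] w 0.0070269342210760866 t 23.8667
```

```bash
python3 -m creep '[{"linear":[0.0004,0,0],"twist":[0,0,0],"fingers":1},{"linear":[0.0007,0,0],"twist":[0,0,0],"fingers":1},{"linear":[0.0007,0,0],"twist":[0,0,0],"fingers":1}]' 30
python3 - <<'E'
from h import *
axes()
E
```

```text
time: 24.12
position: [0.4364, -0.0408, 0.098]
tool_rot: [0.101, 1.569, -0.099]
ft_force: [-5.8, 0.1, 15.6]
grip_width: 0.002
TCP [ 0.4364 -0.0408  0.098 ] x [-0.0009  0.0011 -1.    ] y [0.127  0.9919 0.0009] z [ 0.9919 -0.127  -0.0011] F [-5.7812  0.0919 15.5638] w 0.0016856429792328213 t 24.1167
```

I back off and see whether the catch holds.

```bash
python3 -m creep '[{"linear":[-0.003,0,0],"twist":[0,0,0],"fingers":1},{"linear":[-0.006,0,0],"twist":[0,0,0],"fingers":1},{"linear":[-0.01,0,0],"twist":[0,0,0],"fingers":1},{"linear":[-0.016,0,0],"twist":[0,0,0],"fingers":1},{"linear":[-0.023,0,0],"twist":[0,0,0],"fingers":1},{"linear":[-0.023,0,0],"twist":[0,0,0],"fingers":1}]' 30
python3 - <<'E'
from h import *
axes(); im,d,p,P=snap("wrist","w22"); print(nets.place_of("wrist","handle"))
m=(P[...,2]>.095)&(P[...,2]<.125)&(abs(P[...,0]-.44)<.012)&(P[...,1]<.015)&(P[...,1]>-.02); q=P[m]; print(len(q),np.percentile(q[:,2],[50,90]), q.mean(0))
E
```

```text
time: 24.62
position: [0.4377, -0.0409, 0.1205]
tool_rot: [0.1, 1.566, -0.099]
ft_force: [-0.4, -0.4, -0.3]
grip_width: 0.007
TCP [ 0.4377 -0.0409  0.1205] x [ 0.0025  0.0003 -1.    ] y [0.1268 0.9919 0.0007] z [ 0.9919 -0.1268  0.0025] F [-0.3583 -0.383  -0.2973] w 0.007148546636826573 t 24.6167
[{'centre': [0.4365, -0.0374, 0.101], 'conf': 0.93}]
1524 [0.1097 0.111 ] [ 0.4412 -0.002   0.1095]
```

View pics/w22.png

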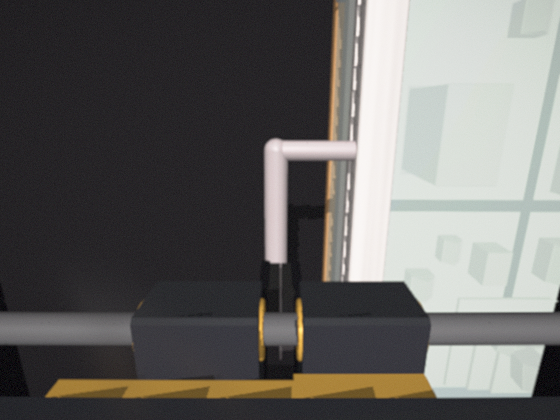

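After release the bar stays at top z≈0.110, against 0.1185 when ajar, 7.8 mm lower. It sprang up a little and stopped, so the catch holds. I retreat and check everything.

```bash
python3 -m creep '[{"linear":[-0.03,0,0],"twist":[0,0,0],"fingers":1},{"linear":[-0.065,0,0],"twist":[0,0,0],"fingers":1},{"linear":[-0.1,0,0],"twist":[0,0,0],"fingers":1},{"linear":[-0.135,0,0],"twist":[0,0,0],"fingers":1},{"linear":[-0.16,0,0],"twist":[0,0,0],"fingers":1},{"linear":[-0.16,0,0],"twist":[0,0,0],"fingers":1},{"linear":[-0.16,0,0],"twist":[0,0,0],"fingers":1},{"linear":[-0.16,0,0],"twist":[0,0,0],"fingers":1}]' 30
python3 - <<'E'
from h import *
axes(); im,d,p,P=snap("wrist","w23"); print(nets.place_of("wrist","handle"))
m=(P[...,2]>.09)&(P[...,2]<.13)&(abs(P[...,0]-.44)<.012)&(abs(P[...,1]+.04)<.05); q=P[m]; print(len(q),np.percentile(q[:,2],[50,90]), q.mean(0))
im,d,p,P=snap("scene"); print(nets.place_of("scene","handle"))
cv2.imwrite("pics/s23.png",cv2.resize(im[100:300,170:370],None,fx=3,fy=3,interpolation=cv2.INTER_CUBIC)[:,:,::-1])
m=(P[...,2]>.09)&(P[...,2]<.13)&(abs(P[...,0]-.44)<.012)&(abs(P[...,1]+.04)<.05); q=P[m]; print(len(q),np.percentile(q[:,2],[50,90]), q.mean(0))
# lid plane slope from scene: frame points
for n in ["gabled","low_block","glue","mug","rule","tape","sanding"]:
    print(n,[(round(r["conf"],2),np.round(r["centre"],3)) for r in nets.place_of("scene",n)][:1])
m=(P[...,2]>.095)&(P[...,2]<.13)&(P[...,0]>.46)&(P[...,0]<.70)&(P[...,1]>-.24)&(P[...,1]<.11)
q=P[m]; u=q[:,:2]@np.array([.9917,-.1285]); v=q[:,:2]@np.array([.1285,.9917]); A=np.c_[u,v,np.ones(len(u))]; print("lid slope",np.linalg.lstsq(A,q[:,2],rcond=None)[0],len(q))
E
```

```text
time: 25.38
position: [0.4361, -0.0409, 0.2779]
tool_rot: [0.1, 1.57, -0.1]
ft_force: [-0.3, 0.5, 0.3]
grip_width: 0.006
TCP [ 0.4361 -0.0409  0.2779] x [-0.0016 -0.0001 -1.    ] y [ 0.1267  0.9919 -0.0003] z [ 0.9919 -0.1267 -0.0016] F [-0.2815  0.4786  0.2747] w 0.005854456214923558 t 25.3833
[{'centre': [0.4364, -0.0395, 0.1028], 'conf': 0.63}]
1202 [0.11   0.1112] [ 0.4371 -0.0351  0.1096]
[{'centre': [0.4346, -0.0416, 0.111], 'conf': 0.82}]
102 [0.1105 0.1153] [ 0.4372 -0.038   0.111 ]
gabled [(0.85, array([ 0.496,  0.405, -0.001]))]
low_block [(0.94, array([ 0.442,  0.264, -0.004]))]
glue [(0.88, array([ 0.582, -0.481,  0.   ]))]
mug [(0.94, array([ 0.401, -0.559,  0.   ]))]
rule [(0.56, array([ 0.527, -0.386, -0.003]))]
tape [(0.6, array([ 0.45 , -0.47 , -0.002]))]
sanding [(0.68, array([ 0.702, -0.423, -0.001]))]
lid slope [-0.0218 -0.0006  0.1206] 6008
```

View pics/s23.png

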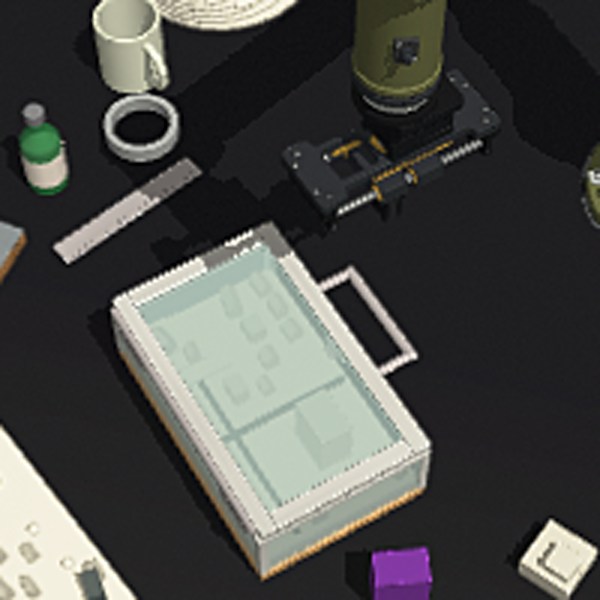

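View pics/w23.png

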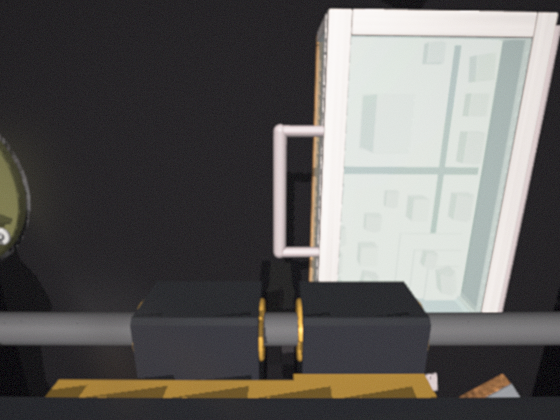

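The lid plane slope is 0.0218, against 0.0215 for shut, so q≈0. The tower shows through the glass, upright in its plot, and the other things are where they were. I hand it in.

```bash
python3 -c "
from bench import job
print(job.close_job())"
```

```text
the job is handed in; nothing more can be done
None
```

The tower block is seated in its plot and the lid is shut and held by its catch; I handed the job in at about 25.4 s of the 64 s. No verdict was reported.

**What I did**
- **Tower:** I picked out the white tower between the purple and green look-alikes, lowered it into the recess until the wrist felt the floor (about 6 N), and let go with the lid still up.
- **Lid:** I pinched the handle bar and brought the lid down its arc at about 0.4 rad/s until it rested ajar. Then I pressed the bar from above with shut fingertips. The readings between steps peaked at about 16 N, and on release the lid sprang back slightly and held.

**Last checks**
- **Tower:** after release its top was at z≈0.087 to 0.088 m, so its underside is about 10 mm below the mouth. It is centred to within about 1 mm and still stands upright when seen through the closed lid.
- **Lid:** its plane measured a slope of 0.0218 against 0.0215 when shut, so q≈0.
- **Other things:** the mug, glue, tape, rule, sanding block and other two buildings were found within about 6 mm of where they started, which is within the detection error. The arm was clear of everything.

**What failed or disagreed**
- **Fingertip position:** the first pinch at the bar closed on nothing. The wrist camera showed the fingertips about 21 mm further back than `ctrl.finger_overhang` says, so I went 26 mm lower and tried again.
- **Pinched pressing:** pushing the lid shut while still gripping the bar built no force, so I changed to pressing from above.
- **Camera disagreement:** the cameras differed by 3 to 4 mm on the plot's position. I aligned the tower to it in the wrist view alone.
- **Handle height:** the scene camera's last estimate of the handle height was 0.111 m, against about 0.104 m from the wrist camera. I trusted the slope and the wrist depth.

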